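# Pack the layered inking caddy

## Task

Pack the wooden caddy for the next print run: first lay the ink tube and the scraper from between the caddy and the rack flat on the caddy's floor, side by side and the same way up as they lie now. Then lift the grey tray up and off the rack's two prongs and lower it gently into the caddy over them, so that it sits level and fully down on the ledges. Leave the clip, marker pen, gouge and cartridge where they are.

Things in the scene. Friction and masses are not known exactly. Their poses are not given: they have to be found in the camera images.
- caddy: Open wooden caddy, fixed, left or right of the middle. Origin: centre of its underside on the bench; y along its length. Outside 170 (x) x 216 (y), inside 150 x 196 mm; floor surface 8 mm above the origin. End walls (across y) 78 mm high; long sides 35 mm high, but 78 mm over the last 28 mm at each corner. An inner ledge along each end wall leaves 150 x 172 mm open.
- caddy_seat (a point): Point over the caddy's centre at the height of its ledges' tops, 56 mm above the bench (ledges 12 mm deep, undersides at 44 mm); axes as the caddy's. The seated tray's origin comes here, either way round; it has 4 mm to spare on every side between end walls and corners. Ink guns hang on the wall over the bench's back edge: swing across well in front of them.
- rack: Steel rack, fixed, on the other side from the caddy. Origin: on the bench right below the middle of the hung tray's bar. Two level flat prongs 8 mm wide at y = +-45 mm run along -x from posts (x = 97 to 109 mm) to x = -16 mm; upper faces 125 mm, undersides 119 mm up. Tips (x = -16 to -11) turn up to 135 mm; stops (x = 11 to 16) reach 133 mm. The bar lies between them. Nothing is higher.
- tray: Grey open tray, 142 (x) x 188 (y) x 30 mm high, walls 4 mm, 0.2 to 0.4 kg, loose, hung on the rack with its underside 40 mm above the bench. Origin: centre of its underside; y along its length. It comes off by rising 10 to 45 mm (higher, its walls meet the prongs from below), then going along the rack's -x at least 90 mm, until it is clear of the tips; only then higher.
- tray_bar (a point): Middle of the tray's straight wooden bar, 92 mm above the tray's origin. The bar is 14 x 14 mm in section and runs along the tray's y between two uprights, 168 mm apart; while it hangs the prongs pass under it 45 mm either side of this point, so it is gripped here from above, across x.
- tube: Painted, rigid ink tube lying flat on the bench in the middle, 134 (x) x 43 (y) x 30 (z) mm, 0.11 to 0.18 kg, loose. Origin: centre of its underside; x along its length, screw cap at +x. The body (x = -60 to 40 mm) is widest, 43 mm, at the crimped -x end; grip it across y near x = -10 mm.
- scraper: Scraper with wooden handle and steel blade lying flat on the bench in the middle, 150 (x) x 45 (y) x 13 (z) mm, 0.06 kg, loose. Origin: centre of its underside; x along its length. Handle x = -75 to 21 mm, at most 26 mm wide, 13 mm high, gripped across y near x = -10 mm; blade x = 11 to 75 mm, 45 mm wide.
- clip: Black bulldog clip, 26 x 50 x 35 mm, loose bystander between the tube and the scraper. Origin: centre of its underside.
- pen: Marker pen, 17 x 135 x 16 mm, loose bystander at the front left. Origin: centre of its underside, y along its length.
- gouge: Lino gouge with a brown wooden handle, 108 x 25 x 19 mm, loose bystander at the front right. Origin: centre of its underside, x along its length.
- cart: White ink cartridge, 51 x 233 x 51 mm, loose bystander at the far right. Origin: centre of its underside, y along its length.
Not all that is in view belongs to the job. Several things look just like the tube: the one meant starts farthest to the robot's right.

How it is judged (in metres and radians):
On the way:
1. the ink tube and the scraper both lie flat on the caddy's floor (x of tube in the frame of caddy between -0.072 and 0.072 m and y of tube in the frame of caddy between -0.075 and 0.075 m and z of tube in the frame of caddy between 0 and 0.018 m and angle between each of tube, scraper's own z axis and vertical below 0.2 rad and x of scraper in the frame of caddy between -0.072 and 0.072 m and y of scraper in the frame of caddy between -0.075 and 0.075 m and z of scraper in the frame of caddy between 0 and 0.018 m), for 0.2 s.
At the end, for the whole second after the job is handed in: Tube and scraper lie on the caddy floor, same way up (undersides within 10 mm of it, within 0.2 rad of level); the tray sits on the ledges over them (height within 3.5 mm, level within 0.035 rad, centred within 10 mm); all at rest (all of step 1 and horizontal distance between tray and caddy below 0.01 m and angle between the y axis of tray and the y axis of caddy, either way round below 0.08 rad and z of tray in the frame of caddy between 0.05 and 0.0595 m and angle between tray's own z axis and vertical below 0.035 rad and linear speed of each of tube, scraper, tray below 0.02 m/s); the robot touches nothing.
It fails at once if a bystander (clip, marker pen, gouge, cartridge) is moved by more than 40 mm (distance of any of clip, pen, gouge, cart from where it was at the start of the episode above 0.04 m).
It fails at once if the tray is dropped on or rammed against the caddy (more than 60 N between them) (contact force between tray and caddy above 60 N).
It also fails if it takes over 72 s, if anything falls off the work surface, if the arm or the gripper's body presses on something with over 40 N, if the wrist force passes 120 N, or if a joint passes its speed limit or range.

## Robot

A 6-joint arm with a two-finger parallel gripper is mounted at the origin on a cart in front of the work surface, level with it; the furniture and walls round the work are solid. World frame = base frame: x ahead of the robot, y to its left, z up, the work surface at z = 0. Lengths are in mm, angles in rad, forces in N, time in s.
With the tool pointing down it reaches from about 350 to 875 mm from the base axis. Payload 4.2 kg.
Tool frame: the origin (TCP) lies midway between the tips of the shut fingers; the grasp point (between the pads) lies 19 mm behind it; z points along the fingers, y is the direction in which the jaws open and shut (so a half turn about z gives the same grasp; the last joint's range is limited). The gripper opens to 85 mm and grips with 20 to 120 N. Pads are 22 mm wide; open, the fingers measure 114 mm over their backs; the gripper's body (76 mm by 85 mm) begins 54 mm behind the grasp point. The pads swing forward as they close: fully open they stand 13 mm farther back than shut.
Start: joints at [-0.903, 0.385, 0.008, 0, -1.194, -0.259], TCP at [248.456, -573.471, 231.312] pointing down, gripper open.
Joint ranges: [-3.14, 3.14], [-1.21, 2.06], [-1.07, 1.41], [-3.16, 2.05], [-2.99, -0.16], [-3.1, 3.1]. Speed limits (rad/s): [2.79, 2.79, 3.14, 3.14, 3.14, 3.14].

## Interface

Orientations are given as a unit quaternion [x, y, z, w].
In Python, from bench import arm gives the robot as it stands.
- The arm moves only by the tool send_rows, never from a script. Its arguments are lists of equal length, an entry for each row: "translation": the shift along the tool's x, y, z in mm, a list of three; "dr": the turn, a rotation vector about the tool's x, y, z in degrees, a list of three; "grip": the finger opening in mm, from 0 to 85.4. In form: {"translation": [[dx, dy, dz], ...], "dr": [[ax, ay, az], ...], "grip": [grip, ...]}. A call has exactly 5 rows; each row shifts and turns the commanded pose from where the row before left it, along the tool's axes as they then stand; what a row does not reach is not made up. A row lasts 1/8 s, in which the tool goes at most 62.5 mm and 10.7 degrees, less where a joint would pass 70% of its speed; a pose out of reach is approached as far as the arm can. A call with a gripper value outside its range is refused whole. The fingers move at their own pace and stop on an object; the grip force is fixed at half the most. Time passes only in rows, so rows that do not move let the fingers close, or fill a call up. It gives the time, the measured TCP pose, the force and the opening at its end, in the units of the state.
- arm.read_state(): the state, without advancing time (a new reading comes with each control period).
- arm.get_image(name): name is "scene" or "side" or "wrist"; returns the picture (400x640x3 uint8, red, green, blue); there is no depth.
- arm.camera_info(name): a dict with "fx", "fy", "cx", "cy" (pixels), "D" ([k1, k2, p1, p2, k3] as OpenCV has them; the pictures are not rectified), "cam_to_world" (4x4, takes a point from camera to world coordinates). Camera axes: x right, y down, z forward; pixel columns grow to the right and rows downward; lengths in mm; the calibration is good to about 2 mm. A picture is of the moment at which its call begins: read the wrist's pose just before it. camera_info takes no time and is no camera call; for the wrist camera it gives the pose at the moment of the call.
- arm.job_done(): hands the job in, once; it reports no verdict.
Trained networks look in the newest picture that a camera, given by its name, has taken for a name from the list of things; names that differ only in an ending like _2 or _b are one class to them, and where a whole thing is asked for, a point or a joint stands for the part that bears it (a point fixed in the world has none). Each returns a list of dicts, best first, with "confidence" (0 to 1); they miss things now and then, are a little off and sometimes report something else, mostly with a low value. They report only what shows in the picture. A call takes as long as a camera call. They do not tell look-alikes from the thing itself.
- arm.search_frame(thing, camera): "xyz" ([x, y, z] in mm, in world coordinates, good to about 4 mm: the middle of the surface that is visible of it).
- arm.place_of(thing, camera): "xyz" ([x, y, z] in mm, in world coordinates, good to about 4 mm: a listed point, or the origin of a listed thing).
The state is a dict: "clock": time; "joints": joint angles; "joint_vel": joint speeds; "joint_efforts": joint torques, N m; "position": TCP position; "ee_rot": TCP orientation; "contact_force": force on the tool from outside, world axes, zero at the start; "wrist_torque": the same for the moment, N m; "gripper_width": finger opening in mm.
Only numpy, scipy, OpenCV 4.12 (cv2) and the standard library are available. Lean on these libraries where they do the work, as an engineer would, in place of code of your own. Each camera call takes 0.05 s, during which the arm holds its last target.

## Working session

There is one attempt and no reset: what is moved stays moved. The work goes in short steps, Python scripts to look and compute and a tool call to move; the robot and the scene stay as the last step left them, time stands still between calls to the robot, and variables do not carry over. Pictures are saved under pics/ and viewed, and the job is handed in when it is done.

Besides the shell and the picture viewer there is one more tool, called as name(argument=value, ...) on one line, values as JSON. send_rows: Moves the arm, as the interface text tells. Its arguments: {"type":"object","properties":{"translation":{"type":"array"},"dr":{"type":"array"},"grip":{"type":"array"}},"required":["translation","dr","grip"]}

```bash
ls; mkdir -p pics
python3 - <<'E'
from bench import arm
import cv2
s=arm.read_state();print(s)
for n in ["scene","side","wrist"]:
    im=arm.get_image(n);cv2.imwrite(f"pics/{n}0.png",im[:,:,::-1])
    c=arm.camera_info(n);print(n,c)
E
```

```text
pics
{'clock': 0.0, 'joints': array([-9.03417068e-01,  3.85577359e-01,  6.62018078e-03, -5.02467665e-04,
       -1.19400734e+00, -2.58594092e-01]), 'joint_vel': array([-0.0012501 , -0.00058185, -0.00044749,  0.00040448, -0.00033244,
       -0.00016885]), 'joint_efforts': array([ 3.08876515e-04, -3.92286158e+01,  1.88396913e+01,  4.18591216e+00,
       -4.61965450e-03, -9.39019060e-06]), 'position': array([ 248.2143679 , -572.95682451,  230.20630877]), 'ee_rot': array([-2.02881537e-01,  9.79202662e-01,  1.07425383e-03, -2.75254163e-04]), 'contact_force': array([-1.21727335, -0.81277121,  0.01213335]), 'wrist_torque': array([0.00838   , 0.01552293, 0.01930073]), 'gripper_width': 85.16238121318389}
scene {'fx': 389.5905123655074, 'fy': 389.5905123655074, 'cx': 315.7470061472238, 'cy': 199.3250615651756, 'D': array([0.03051351, 0.        , 0.        , 0.        , 0.        ]), 'cam_to_world': array([[ 7.12475744e-01, -4.64295033e-01,  5.26125875e-01,
        -1.83964255e+02],
       [-7.01614393e-01, -4.59885343e-01,  5.44281834e-01,
        -7.43413629e+02],
       [-1.07497734e-02, -7.
[... 529 characters left out ...]
4e-03, -8.95955177e-01, -4.44102404e-01,
         7.24170868e+02],
       [ 0.00000000e+00,  0.00000000e+00,  0.00000000e+00,
         1.00000000e+00]])}
wrist {'fx': 358.58752437924625, 'fy': 358.58752437924625, 'cx': 321.3704855714256, 'cy': 200.67908775551518, 'D': array([-0.06286899,  0.        ,  0.        ,  0.        ,  0.        ]), 'cam_to_world': array([[-3.97201661e-01,  8.74346966e-01,  2.78833683e-01,
         1.76035248e+02],
       [ 9.17728851e-01,  3.77713737e-01,  1.22906831e-01,
        -6.01847041e+02],
       [ 2.14390253e-03,  3.04712513e-01, -9.52441961e-01,
         3.71934187e+02],
       [ 0.00000000e+00,  0.00000000e+00,  0.00000000e+00,
         1.00000000e+00]])}
```

View pics/scene0.png

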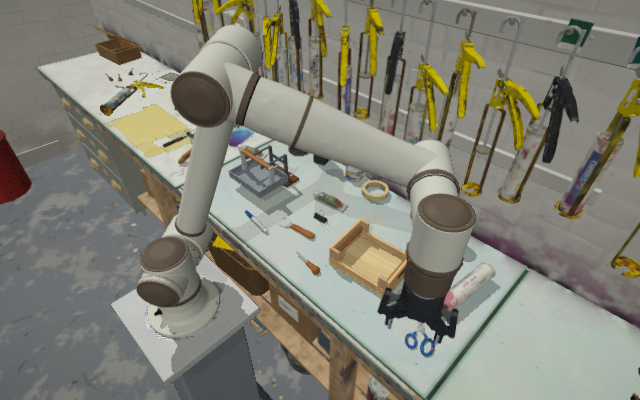

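View pics/side0.png

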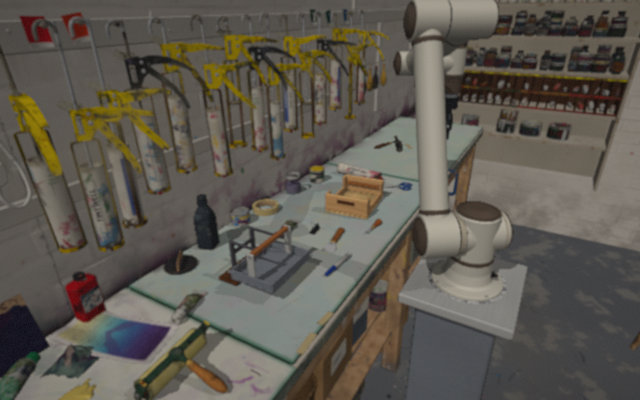

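View pics/wrist0.png

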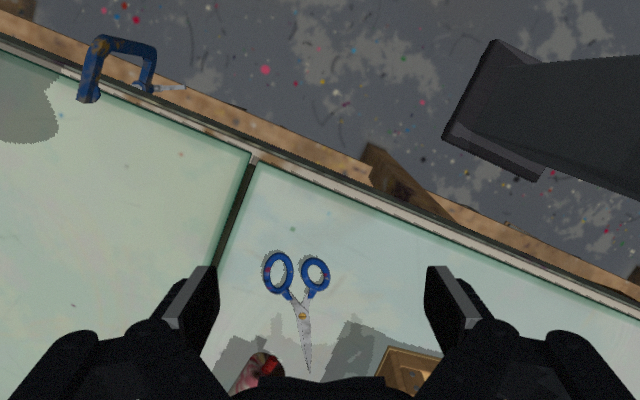

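The scene view shows the caddy at about (368,258) to the robot's right and the grey tray on the rack at (262,178). A tube lies near (330,200), the clip at (320,217), and the scraper near (298,230). Next I'll run the detectors.

```bash
cat > h.py <<'E'
from bench import arm
import cv2, numpy as np
from scipy.spatial.transform import Rotation as R
def proj(n,P,c=None):
    c=c or arm.camera_info(n);M=np.linalg.inv(c["cam_to_world"])
    K=np.array([[c["fx"],0,c["cx"]],[0,c["fy"],c["cy"]],[0,0,1.]])
    r,_=cv2.Rodrigues(M[:3,:3]);p,_=cv2.projectPoints(np.array(P,float).reshape(-1,3),r,M[:3,3],K,c["D"]);return p.reshape(-1,2)
def ray(n,uv,c=None):
    c=c or arm.camera_info(n);K=np.array([[c["fx"],0,c["cx"]],[0,c["fy"],c["cy"]],[0,0,1.]])
    q=cv2.undistortPoints(np.array(uv,float).reshape(-1,1,2),K,c["D"]).reshape(-1,2)
    d=np.c_[q,np.ones(len(q))]@c["cam_to_world"][:3,:3].T
    return c["cam_to_world"][:3,3],d/np.linalg.norm(d,axis=1)[:,None]
def onz(n,uv,z,c=None):
    o,d=ray(n,uv,c);return o+d*((z-o[2])/d[:,2])[:,None]
def tri(views):
    # views: list of (cam_info, uv)
    A=np.zeros((3,3));b=np.zeros(3);rs=[]
    for c,uv in views:
        o,d=ray("",uv,c);d=d[0];P=np.eye(3)-np.outer(d,d);A+=P;b+=P@o;rs.append((P,o))
    x=np.linalg.solve(A,b);return x,[float(np.linalg.norm(P@(x-o))) for P,o in rs]
def snap(n,name,crop=None,s=1):
    c=arm.camera_info(n);im=arm.get_image(n)[:,:,::-1]
    np.save(f"pics/{name}.npy",im); np.savez(f"pics/{name}_c.npz",**c)
    if crop: u,v,w,h=crop; im=im[v:v+h,u:u+w]
    if s!=1: im=cv2.resize(im,None,fx=s,fy=s,interpolation=cv2.INTER_CUBIC)
    cv2.imwrite(f"pics/{name}.png",im)
def cam(name):
    z=np.load(f"pics/{name}_c.npz");return {k:(z[k] if z[k].ndim else float(z[k])) for k in z}
def delta(target, zdir_yaw=None):
    s=arm.read_state();Rt=R.from_quat(s["ee_rot"]);return Rt.inv().apply(np.array(target)-s["position"])
E
python3 - <<'E'
from h import *
for n in ["scene","side"]:
    snap(n,n+"1")
    for t in ["caddy","caddy_seat","rack","tray","tray_bar","tube","scraper","clip","pen","gouge","cart"]:
        print(n,t,[(np.round(d["xyz"]).astype(int).tolist(),round(d["confidence"],2),proj(n,d["xyz"]).astype(int).tolist()) for d in arm.place_of(t,n)])
print(arm.read_state()["clock"])
im=np.load("pics/scene1.npy");cv2.imwrite("pics/sc_crop.png",cv2.resize(im[130:290,220:440],None,fx=3.5,fy=3.5,interpolation=cv2.INTER_CUBIC))
im=np.load("pics/side1.npy");cv2.imwrite("pics/si_crop.png",cv2.resize(im[140:320,210:430],None,fx=3.3,fy=3.3,interpolation=cv2.INTER_CUBIC))
E
```

```text
scene caddy [([504, -287, 1], 0.79, [[372, 263]])]
scene caddy_seat [([502, -284, 56], 0.81, [[372, 252]])]
scene rack [([501, -288, 1], 0.16, [[372, 264]])]
scene tray [([498, 276, 40], 0.96, [[259, 178]])]
scene tray_bar [([494, 278, 131], 0.67, [[255, 159]])]
scene tube [([358, -139, 0], 0.67, [[306, 263]]), ([620, 14, 0], 0.63, [[329, 203]]), ([617, 485, -1], 0.42, [[252, 154]])]
scene scraper [([441, 2, 1], 0.58, [[296, 228]])]
scene clip [([538, -26, 1], 0.59, [[321, 218]])]
scene pen [([358, 124, -3], 0.7, [[256, 223]])]
scene gouge [([358, -141, -2], 0.47, [[307, 264]])]
scene cart [([599, -549, 0], 0.88, [[462, 295]])]
side caddy [([502, -288, -1], 0.6, [[355, 203]])]
side caddy_seat [([499, -290, 57], 0.72, [[356, 191]]), ([622, 15, 4], 0.42, [[288, 228]])]
side rack [([500, -291, 60], 0.42, [[356, 190]])]
side tray [([490, 274, 40], 0.88, [[274, 267]])]
side tray_bar [([496, 281, 135], 0.81, [[269, 240]])]
side tube [([618, 486, -2], 0.77, [[189, 308]]), ([623, 16, 1], 0.5, [[287, 229]]), ([500, -291, 58], 0.28, [[356, 190]])]
side scraper [([437, 1, 2], 0.65, [[335, 240]]), ([362, -141, 2], 0.61, [[372, 227]])]
side clip [([534, -22, -2], 0.61, [[314, 231]]), ([497, 279, 137], 0.5, [[269, 239]])]
side pen [([357, 122, 2], 0.46, [[339, 264]])]
side gouge [([499, 281, 134], 0.5, [[268, 240]])]
side cart [([599, -550, 1], 0.62, [[361, 177]])]
1.35
```

View pics/sc_crop.png

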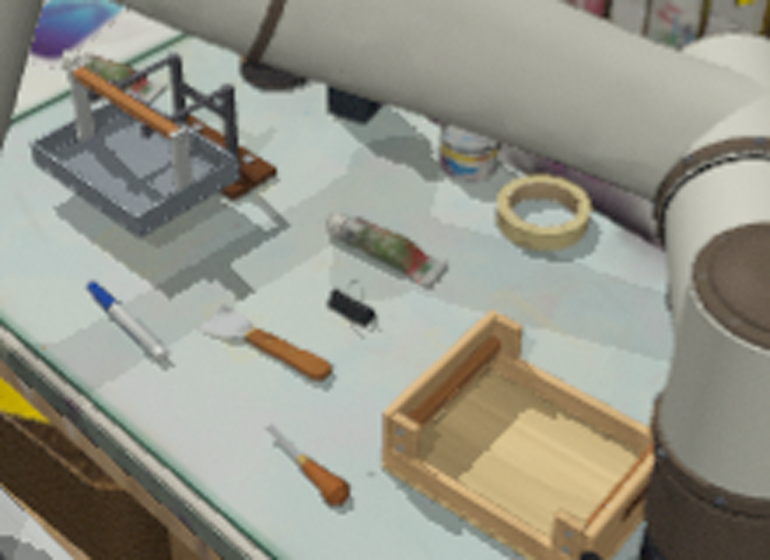

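View pics/si_crop.png

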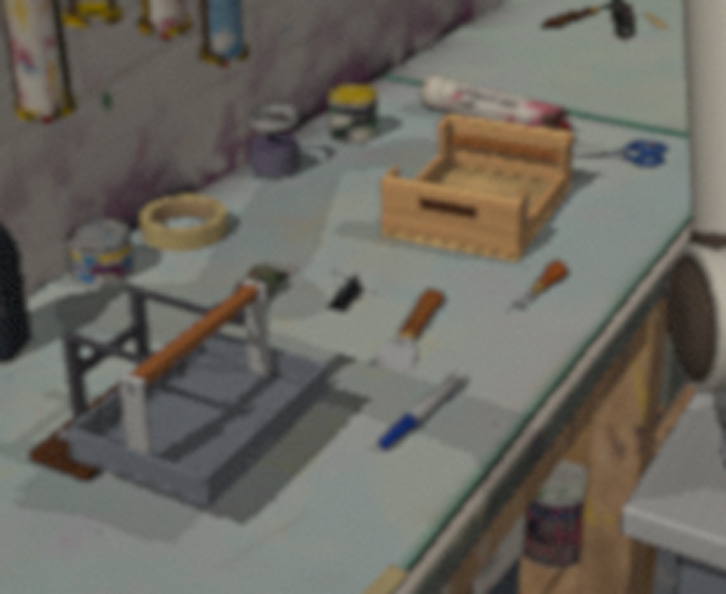

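Three things could be taken for the tube:
- (329,203) in scene, world (620,15), the rightmost tube.
- (252,154) in scene, world (617,485), behind and left of the rack.
- The detector's "tube" at (306,263) is really the gouge.

The description picks the tube farthest to the robot's right, the one at (620,15). I'll check it with a wrist close-up, looking at the caddy on the way.

```bash
cat >> h.py <<'E'
def yaw_now():
    x=R.from_quat(arm.read_state()["ee_rot"]).apply([1,0,0]);return np.degrees(np.arctan2(-x[1],-x[0]))  # 0 => tool x = -X, tool y=+Y
def plan(tgt,yaw,N):
    """tgt xyz, yaw deg (0: tool x=-X, y=Y). prints rows tool frame, keeping tool vertical"""
    s=arm.read_state();p=s["position"].copy();R0=R.from_quat(s["ee_rot"])
    y=np.radians(yaw);Rt=R.from_matrix(np.array([[-np.cos(y),-np.sin(y),0],[-np.sin(y),np.cos(y),0],[0,0,-1]]).T)
    rv=(R0.inv()*Rt).as_rotvec();tr=[];
    st=(np.array(tgt)-p)/N
    for i in range(N):
        Ri=R0*R.from_rotvec(rv*i/N)
        tr.append(np.round(Ri.inv().apply(st),1).tolist())
    print("t",s["clock"],"pos",np.round(p,1),"yaw",round(yaw_now(),2));print("tr",tr);print("dr",np.round(np.degrees(rv)/N,2).tolist(),"total",np.round(np.degrees(rv),2), "F",np.round(s["contact_force"],1),"w",round(s["gripper_width"],1))
E
python3 - <<'E'
from h import *
plan([455,-287,300],0,10)
E
```

```text
t 1.35 pos [ 248.5 -573.5  231.3] yaw 23.42
tr [[-30.3, 18.1, -6.9], [-29.6, 19.3, -6.9], [-28.8, 20.5, -6.9], [-27.9, 21.7, -6.9], [-27.0, 22.8, -6.9], [-26.0, 23.9, -6.9], [-25.0, 24.9, -6.9], [-24.0, 25.9, -6.9], [-22.9, 26.9, -6.9], [-21.8, 27.8, -6.9]]
dr [0.0, 0.0, 2.34] total [ 0.    0.   23.42] F [ 0.3  0.2 -0.8] w 85.3
```

send_rows(translation=[[-30.3,18.1,-6.9],[-29.6,19.3,-6.9],[-28.8,20.5,-6.9],[-27.9,21.7,-6.9],[-27,22.8,-6.9]], dr=[[0,0,2.34],[0,0,2.34],[0,0,2.34],[0,0,2.34],[0,0,2.34]], grip=[85,85,85,85,85])

```text
clock: 1.98
position: [352.3, -429.2, 266.2]
ee_rot: [-0.101, 0.995, -0.0, 0.0]
contact_force: [-0.2, 0.0, 0.5]
gripper_width: 85.0
```

send_rows(translation=[[-26,23.9,-6.9],[-25,24.9,-6.9],[-24,25.9,-6.9],[-22.9,26.9,-6.9],[-21.8,27.8,-6.9]], dr=[[0,0,2.34],[0,0,2.34],[0,0,2.34],[0,0,2.34],[0,0,2.34]], grip=[85,85,85,85,85])

```text
clock: 2.6
position: [455.4, -285.8, 300.7]
ee_rot: [0.0, 1.0, -0.0, 0.0]
contact_force: [-1.1, -0.1, -1.1]
gripper_width: 85.0
```

Run:
```python
from h import *
snap("wrist","wc1")
for t in ["caddy","caddy_seat"]:
  print(t,[(np.round(d["xyz"]).astype(int).tolist(),round(d["confidence"],2)) for d in arm.place_of(t,"wrist")])
snap("wrist","wc1b")
plan([540,0,300],0,10)
```

```text
caddy [([503, -286, 0], 0.97)]
caddy_seat [([498, -283, 55], 0.69)]
t 2.8 pos [ 455.  -286.4  300.4] yaw 0.11
tr [[-8.6, 28.6, 0.0], [-8.6, 28.6, 0.0], [-8.5, 28.6, 0.0], [-8.5, 28.6, 0.0], [-8.5, 28.6, 0.0], [-8.5, 28.6, 0.0], [-8.5, 28.6, 0.0], [-8.5, 28.6, 0.0], [-8.5, 28.6, 0.0], [-8.5, 28.6, 0.0]]
dr [-0.0, 0.0, 0.01] total [-0.    0.01  0.11] F [ 0.6  0.1 -0.4] w 85.3
```

View pics/wc1b.png

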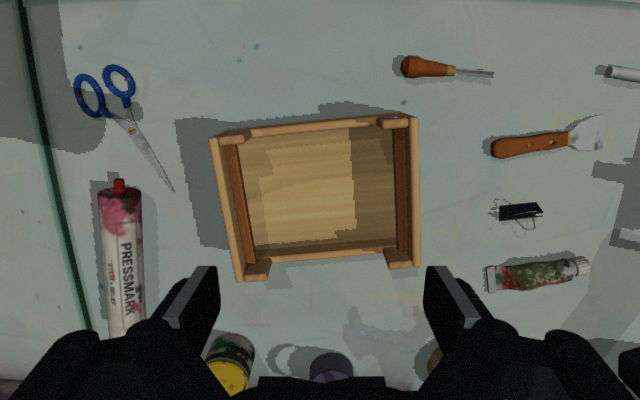

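The wrist picture shows the caddy at (315,198), turned by about 6°. The scraper is at (545,138), the clip at (520,212), the target tube at (537,274), and the gouge at (440,68). I'll zoom in on the caddy's corners.

Run:
```python
import cv2,numpy as np
im=np.load("pics/wc1b.npy")
cv2.imwrite("pics/wc1z.png",cv2.resize(im[100:295,195:435],None,fx=3.3,fy=3.05,interpolation=cv2.INTER_CUBIC))
cv2.imwrite("pics/wc1y.png",cv2.resize(im[100:300,470:640],None,fx=3,fy=3,interpolation=cv2.INTER_CUBIC))
```

```text
(no output)
```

View pics/wc1z.png

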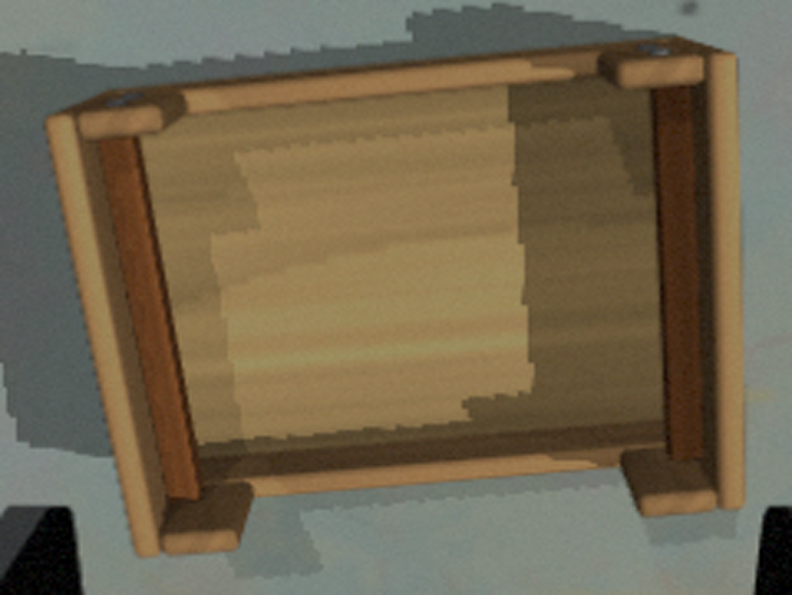

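View pics/wc1y.png

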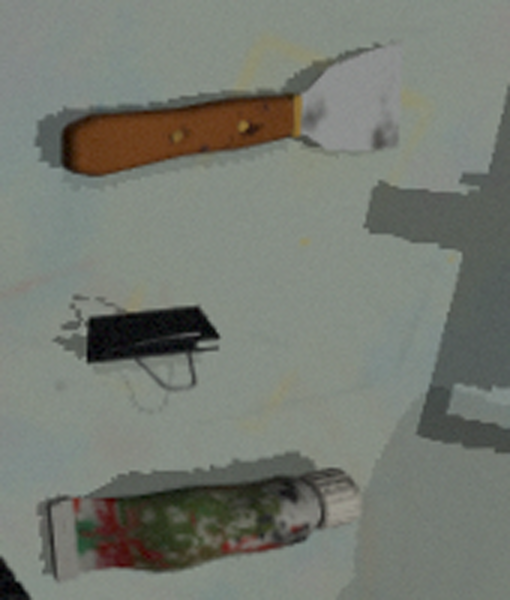

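send_rows(translation=[[-8.5,28.6,0],[-8.5,28.6,0],[-8.5,28.6,0],[-8.5,28.6,0],[-8.5,28.6,0]], dr=[[0,0,0],[0,0,0],[0,0,0],[0,0,0],[0,0,0]], grip=[85,85,85,85,85])

```text
clock: 3.42
position: [496.9, -143.9, 300.1]
ee_rot: [0.0, 1.0, -0.0, -0.0]
contact_force: [-0.4, -0.3, 0.0]
gripper_width: 85.0
```

send_rows(translation=[[-8.5,28.6,0],[-8.5,28.6,0],[-8.5,28.6,0],[-8.5,28.6,0],[-8.5,28.6,0]], dr=[[0,0,0],[0,0,0],[0,0,0],[0,0,0],[0,0,0]], grip=[85,85,85,85,85])

```text
clock: 4.05
position: [539.6, -1.0, 300.0]
ee_rot: [0.0, 1.0, -0.0, -0.0]
contact_force: [0.9, -1.1, 0.0]
gripper_width: 84.6
```

Run:
```python
from h import *
snap("wrist","wt0")
for t in ["tube","scraper"]:
  print(t,[(np.round(d["xyz"]).astype(int).tolist(),round(d["confidence"],2)) for d in arm.place_of(t,"wrist")])
snap("wrist","wt1")
im=np.load("pics/wt1.npy")
```

```text
tube [([622, 13, -4], 0.77)]
scraper [([441, -4, 2], 0.75)]
```

View pics/wt1.png

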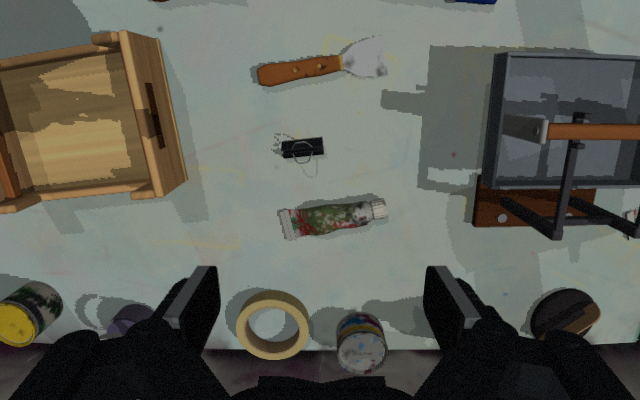

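Run:
```python
from h import *
c=cam("wc1b")
uv=np.array([[49,118],[737,55],[744,508],[147,556]])/[3.3,3.05]+[195,100]
P=onz("",uv,78,c);print(np.round(P,1))
# fit rect: corners (x,y): (-85,-108),(-85,108),(85,108),(85,-108)
L=np.array([[-85,-108],[-85,108],[85,108],[85,-108.]])
m=P[:,:2].mean(0);U,S,Vt=np.linalg.svd(L.T@(P[:,:2]-m));Rm=(U@Vt).T
print("centre",m,"yaw",np.degrees(np.arctan2(Rm[1,0],Rm[0,0])),"res",np.round(P[:,:2]-m-L@Rm.T,1))
im=np.load("pics/wt1.npy")
cv2.imwrite("pics/wt1z.png",cv2.resize(im[20:260,240:410],None,fx=3.5,fy=2.5,interpolation=cv2.INTER_CUBIC))
cv2.imwrite("pics/wt1t.png",cv2.resize(im[185:250,265:400],None,fx=5,fy=5,interpolation=cv2.INTER_CUBIC))
cv2.imwrite("pics/wt1s.png",cv2.resize(im[25:95,245:400],None,fx=5,fy=5,interpolation=cv2.INTER_CUBIC))
```

```text
[[ 427.6 -396.9   78. ]
 [ 406.4 -186.4   78. ]
 [ 572.2 -169.8   78. ]
 [ 593.2 -377.6   78. ]]
centre [ 499.86568784 -282.65035824] yaw 5.912257147627681 res [[ 1.2  2. ]
 [ 2.3 -2.4]
 [-1.1 -3.3]
 [-2.4  3.7]]
```

View pics/wt1t.png

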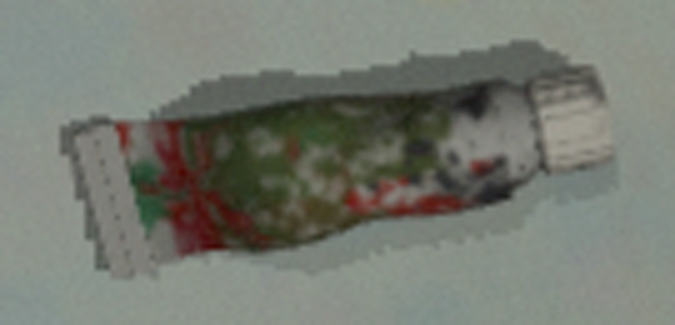

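View pics/wt1s.png

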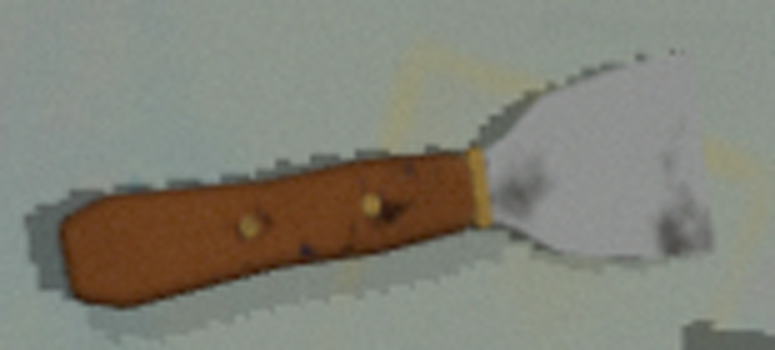

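The wt1 crops show the right tube (cap on the right at px ~(387,208), crimp on the left ~(285,225)) and the scraper (butt (258,75), ferrule (341,63)). The choice is confirmed. Next I'll triangulate.

Run:
```python
from h import *
a=cam("wc1b");b=cam("wt1")
A=lambda u,v:[u/3+470,v/3+100]
T=lambda u,v:[u/5+265,v/5+185]
S=lambda u,v:[u/5+245,v/5+25]
r={}
for n,p,q in [("tube cap end",A(358,495),T(610,118)),("tube crimp end",A(62,540),T(103,200)),("tube cap/body seam",A(318,500),T(538,125)),
 ("scr butt",A(66,145),S(65,250)),("scr ferrule",A(299,114),S(481,188)),("rivet2",A(243,127),S(372,204)),("rivet1",A(177,137),S(249,226)),("blade corner",A(399,149),S(708,250))]:
    x,e=tri([(a,p),(b,q)]);print(n,np.round(x,1),np.round(e,1),np.round(onz("",q,{'t':15,'s':12,'r':13,'b':3}[n[0]],b),1))
```

```text
tube cap end [604.1  83.4  21.2] [1. 1.] [[607.3  84.4  15. ]]
tube crimp end [633.3 -44.9   5.1] [0.1 0.1] [[629.5 -43.9  15. ]]
tube cap/body seam [606.9  65.8  19.4] [0.7 0.7] [[609.1  66.3  15. ]]
scr butt [447.6 -71.7   6.1] [0.3 0.3] [[447.5 -70.6  12. ]]
scr ferrule [433.5  24.3   9.8] [0.6 0.6] [[434.2  24.   12. ]]
rivet2 [438.   -0.7  12.5] [0.4 0.4] [[437.7  -0.6  13. ]]
rivet1 [442.7 -28.6  12.7] [0.2 0.2] [[442.5 -28.5  13. ]]
blade corner [447.3  77.3   4.4] [0.3 0.3] [[447.   77.6   3. ]]
```

Run:
```python
from h import *
print(np.round(arm.read_state()["joints"],2))
plan([438,-6.5,140],-81.7,10)
plan([438,-6.5,140],98.3,10)
```

```text
[ 0.3   0.2  -0.08  0.   -1.29 -1.87]
t 4.25 pos [539.5  -1.4 299.9] yaw 0.01
tr [[10.1, -0.5, 16.0], [10.0, -1.9, 16.0], [9.6, -3.3, 16.0], [9.0, -4.7, 16.0], [8.3, -5.9, 16.0], [7.3, -7.0, 16.0], [6.3, -8.0, 16.0], [5.1, -8.8, 16.0], [3.8, -9.4, 16.0], [2.4, -9.9, 16.0]]
dr [-0.01, -0.0, 8.17] total [-6.000e-02 -3.000e-02  8.171e+01] F [ 0.  -0.6 -0.2] w 85.1
t 4.25 pos [539.5  -1.4 299.9] yaw 0.01
tr [[10.1, -0.5, 16.0], [10.1, 1.2, 16.0], [9.7, 2.9, 16.0], [9.1, 4.6, 16.0], [8.2, 6.0, 16.0], [7.0, 7.3, 16.0], [5.7, 8.4, 16.0], [4.1, 9.3, 16.0], [2.5, 9.8, 16.0], [0.8, 10.1, 16.0]]
dr [0.0, -0.01, -9.83] total [ 3.000e-02 -6.000e-02 -9.829e+01] F [ 0.  -0.6 -0.2] w 85.1
```

send_rows(translation=[[10.1,-0.5,16],[10.1,1.2,16],[9.7,2.9,16],[9.1,4.6,16],[8.2,6,16]], dr=[[0,0,-9.83],[0,0,-9.83],[0,0,-9.83],[0,0,-9.83],[0,0,-9.83]], grip=[85,85,85,60,60])

```text
clock: 4.88
position: [488.2, -4.9, 219.9]
ee_rot: [-0.418, 0.909, -0.0, -0.0]
contact_force: [-0.2, 0.7, -0.5]
gripper_width: 60.0
```

send_rows(translation=[[7,7.3,16],[5.7,8.4,16],[4.1,9.3,16],[2.5,9.8,16],[0.8,10.1,16]], dr=[[0,0,-9.83],[0,0,-9.83],[0,0,-9.83],[0,0,-9.83],[0,0,-9.83]], grip=[60,60,60,60,60])

```text
clock: 5.5
position: [437.8, -7.4, 140.0]
ee_rot: [0.758, -0.652, 0.0, -0.0]
contact_force: [-0.1, -0.9, -0.1]
gripper_width: 59.9
```

Run:
```python
from h import *
snap("wrist","ws1")
snap("wrist","ws1")
plan([438,-6.5,30],98.3,5)
print(np.round(arm.read_state()["joints"],2), proj("wrist",[[438,-6.5,13],[447.5,-71,6],[434,24,12]]))
```

```text
t 5.6 pos [436.   -7.7 139. ] yaw 98.19
tr [[-0.2, -0.5, 21.8], [-0.2, -0.5, 21.8], [-0.2, -0.5, 21.8], [-0.2, -0.5, 21.8], [-0.2, -0.5, 21.8]]
dr [0.05, -0.0, -0.02] total [ 0.25 -0.02 -0.11] F [ 0.4 -0.5 -0. ] w 59.6
[ 0.36  0.16 -0.56 -0.   -0.85 -0.21] [[317.39021294 189.24100709]
 [316.87189349 102.17533621]
 [317.05291746 225.6957486 ]]
```

View pics/ws1.png

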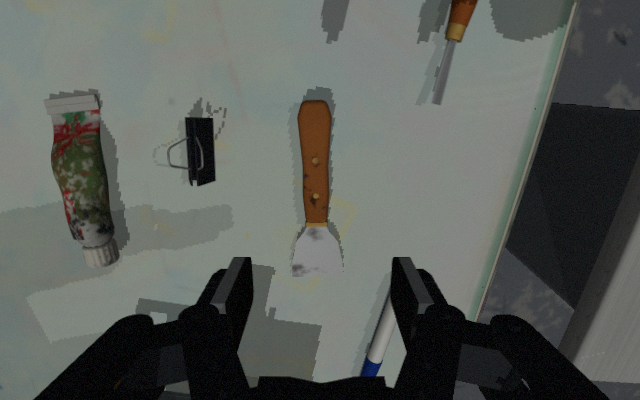

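The scraper is upright at column ~316, centred between the jaws. I'll descend.

send_rows(translation=[[0,0,27],[0,0,27],[0,0,27],[0,0,22],[0,0,14]], dr=[[0,0,0],[0,0,0],[0,0,0],[0,0,0],[0,0,0]], grip=[60,60,60,60,60])

```text
clock: 6.22
position: [439.1, -6.6, 23.0]
ee_rot: [0.755, -0.655, 0.0, -0.0]
contact_force: [1.0, 0.2, 0.6]
gripper_width: 60.3
```

send_rows(translation=[[0,0,10],[0,0,9.5],[0,0,0],[0,0,0],[0,0,0]], dr=[[0,0,0],[0,0,0],[0,0,0],[0,0,0],[0,0,0]], grip=[60,60,40,20,0])

```text
clock: 6.85
position: [438.9, -5.9, 4.5]
ee_rot: [0.757, -0.654, 0.0, -0.0]
contact_force: [-0.1, -0.2, 4.1]
gripper_width: 17.8
```

send_rows(translation=[[0,0,0],[0,0,0],[0,0,0],[0,0,-5],[0,0,-15]], dr=[[0,0,0],[0,0,0],[0,0,0],[0,0,0],[0,0,0]], grip=[0,0,0,0,0])

```text
clock: 7.48
position: [437.7, -6.2, 23.6]
ee_rot: [0.756, -0.654, -0.001, 0.001]
contact_force: [-0.5, -0.5, -1.0]
gripper_width: 17.9
```

Run:
```python
from h import *
plan([438,-6.5,125],98.3,5)
plan([465.2,-297.6,125],95.9,8)
```

```text
t 7.475 pos [437.7  -6.2  23.6] yaw 98.3
tr [[0.1, -0.0, -20.3], [0.1, -0.0, -20.3], [0.1, -0.0, -20.3], [0.1, -0.0, -20.3], [0.1, -0.0, -20.3]]
dr [0.02, -0.0, -0.0] total [ 0.12 -0.01 -0.  ] F [-0.5 -0.5 -1. ] w 17.9
t 7.475 pos [437.7  -6.2  23.6] yaw 98.3
tr [[36.5, 1.9, -12.7], [36.6, 1.7, -12.7], [36.6, 1.5, -12.7], [36.6, 1.3, -12.7], [36.6, 1.1, -12.7], [36.6, 0.9, -12.7], [36.6, 0.7, -12.7], [36.6, 0.5, -12.7]]
dr [0.01, -0.0, 0.3] total [ 0.12 -0.02  2.4 ] F [-0.5 -0.5 -1. ] w 17.9
```

send_rows(translation=[[0,0,-35],[0,0,-35],[15,0.5,-31],[35,1.5,0],[41,1.8,0]], dr=[[0,0,0],[0,0,0],[0,0,0],[0,0,0.4],[0,0,0.4]], grip=[0,0,0,0,0])

```text
clock: 8.1
position: [447.7, -97.1, 125.6]
ee_rot: [0.752, -0.659, 0.0, -0.001]
contact_force: [0.8, -0.3, -0.8]
gripper_width: 17.9
```

send_rows(translation=[[41,1.6,0],[41,1.6,0],[41,1.2,0],[41,1,0],[36,0.6,0]], dr=[[0,0,0.4],[0,0,0.4],[0,0,0.4],[0,0,0.4],[0,0,0]], grip=[0,0,0,0,0])

```text
clock: 8.72
position: [464.7, -297.3, 124.6]
ee_rot: [0.742, -0.67, -0.0, -0.0]
contact_force: [0.9, 1.2, -0.7]
gripper_width: 17.8
```

Run:
```python
from h import *
snap("wrist","wp1")
plan([465.2,-297.6,15],95.9,5)
```

```text
t 8.775 pos [ 465.5 -300.4  124.6] yaw 95.77
tr [[-0.6, 0.0, 21.9], [-0.6, 0.0, 21.9], [-0.6, 0.0, 21.9], [-0.6, 0.0, 21.9], [-0.6, 0.0, 21.9]]
dr [-0.01, -0.02, -0.03] total [-0.03 -0.09 -0.13] F [ 2.3 -3.1  0.7] w 17.9
```

View pics/wp1.png

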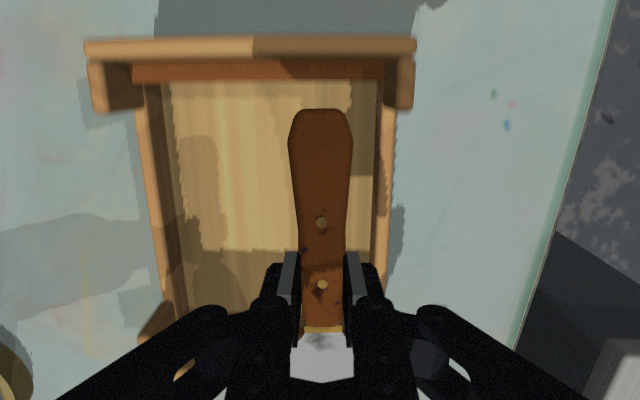

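The scraper is held straight over the near half of the caddy, with the handle parallel to the caddy's sides. I'll lower it.

send_rows(translation=[[0,0,25],[0,0,25],[0,0,22],[0,0,16],[0,0,10]], dr=[[0,0,0],[0,0,0],[0,0,0],[0,0,0],[0,0,0]], grip=[0,0,0,0,0])

```text
clock: 9.4
position: [464.8, -295.7, 26.0]
ee_rot: [0.743, -0.67, -0.0, 0.0]
contact_force: [-0.3, -0.3, -1.5]
gripper_width: 17.7
```

send_rows(translation=[[0,0,6],[0,0,4],[0,0,2],[0,0,0],[0,0,0]], dr=[[0,0,0],[0,0,0],[0,0,0],[0,0,0],[0,0,0]], grip=[0,0,0,0,0])

```text
clock: 10.02
position: [465.2, -296.0, 15.1]
ee_rot: [0.743, -0.67, 0.0, -0.0]
contact_force: [0.1, -0.3, -0.4]
gripper_width: 17.7
```

send_rows(translation=[[0,0,1],[0,0,1],[0,0,0],[0,0,0],[0,0,0]], dr=[[0,0,0],[0,0,0],[0,0,0],[0,0,0],[0,0,0]], grip=[0,0,20,36,36])

```text
clock: 10.65
position: [465.2, -296.0, 12.9]
ee_rot: [0.743, -0.67, 0.0, -0.0]
contact_force: [-0.2, 0.9, 0.7]
gripper_width: 36.0
```

send_rows(translation=[[0,0,0],[0,0,-20],[0,0,-35],[0,0,-40],[0,0,-40]], dr=[[0,0,0],[0,0,0],[0,0,0],[0,0,0],[0,0,0]], grip=[36,36,36,36,36])

```text
clock: 11.28
position: [464.8, -295.9, 149.1]
ee_rot: [0.743, -0.67, -0.0, 0.0]
contact_force: [1.2, -0.8, 0.0]
gripper_width: 36.1
```

Run:
```python
from h import *
snap("wrist","wp2")
plan([622,7,150],100.8,10)
```

```text
t 11.325 pos [ 468.  -297.5  155.1] yaw 96.02
tr [[-28.7, -18.5, 0.5], [-28.5, -18.7, 0.5], [-28.4, -19.0, 0.5], [-28.2, -19.2, 0.5], [-28.0, -19.5, 0.5], [-27.9, -19.7, 0.5], [-27.7, -19.9, 0.5], [-27.5, -20.1, 0.5], [-27.4, -20.4, 0.5], [-27.2, -20.6, 0.5]]
dr [-0.05, -0.04, -0.48] total [-0.51 -0.37 -4.78] F [ 1.1 -1.5  3.3] w 36.0
```

View pics/wp2.png

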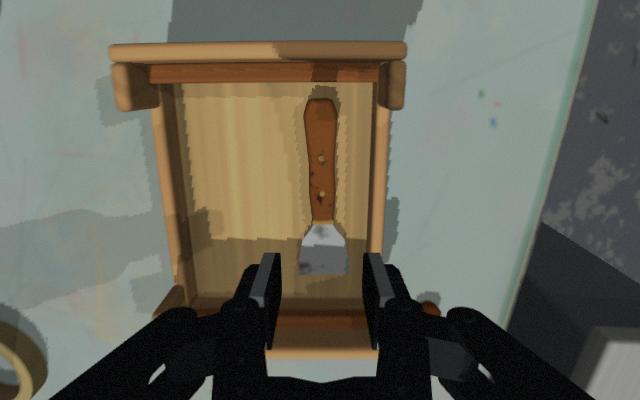

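The scraper lies flat on the caddy floor, from (320,100) to (323,275). On to the tube.

send_rows(translation=[[-28.5,-18.8,0],[-28.5,-18.8,0],[-28.4,-19.2,0],[-28.2,-19.4,0],[-28,-19.7,0]], dr=[[0,0,-0.48],[0,0,-0.48],[0,0,-0.48],[0,0,-0.48],[0,0,-0.48]], grip=[50,60,70,70,70])

```text
clock: 11.95
position: [543.6, -142.8, 147.7]
ee_rot: [0.757, -0.654, 0.0, -0.0]
contact_force: [0.8, -0.9, -0.2]
gripper_width: 70.2
```

send_rows(translation=[[-27.9,-19.8,0],[-27.7,-20,0],[-27.5,-20.3,0],[-27.4,-20.6,0],[-27.2,-20.8,0]], dr=[[0,0,-0.48],[0,0,-0.48],[0,0,-0.48],[0,0,-0.48],[0,0,-0.48]], grip=[70,70,70,70,70])

```text
clock: 12.58
position: [621.6, 9.5, 147.6]
ee_rot: [0.77, -0.638, -0.0, 0.0]
contact_force: [0.4, -0.3, 0.1]
gripper_width: 69.8
```

send_rows(translation=[[0,0,0],[0,0,0],[0,0,0],[0,0,0],[0,0,0]], dr=[[0,0,0],[0,0,0],[0,0,0],[0,0,0],[0,0,0]], grip=[70,70,70,70,70])

```text
clock: 13.2
position: [621.2, 7.9, 148.0]
ee_rot: [0.77, -0.638, 0.0, -0.0]
contact_force: [0.0, -0.2, 0.1]
gripper_width: 69.8
```

Run:
```python
from h import *
snap("wrist","wt2")
plan([622,7,150],100.8,5)
print(proj("wrist",[[622,7,15],[632,-45,5],[606,84,15]]))
```

```text
t 13.25 pos [621.2   8.  147.9] yaw 100.69
tr [[0.2, -0.1, -0.4], [0.2, -0.1, -0.4], [0.2, -0.1, -0.4], [0.2, -0.1, -0.4], [0.2, -0.1, -0.4]]
dr [-0.0, 0.0, -0.02] total [-0.01  0.   -0.11] F [ 0.4 -0.7 -0.3] w 70.3
[[320.28782263 184.27304852]
 [320.02101528 115.04323875]
 [322.06529318 272.5531518 ]]
```

View pics/wt2.png

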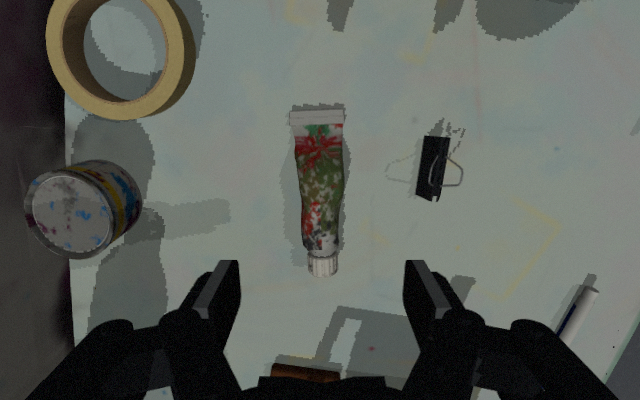

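The tube is centred at column ~320 between the jaws, and the clip at (432,168) stays outside them. I'll narrow to 60 mm and descend.

send_rows(translation=[[0,0,28],[0,0,30],[0,0,30],[0,0,22],[0,0,14]], dr=[[0,0,0],[0,0,0],[0,0,0],[0,0,0],[0,0,0]], grip=[60,60,60,60,60])

```text
clock: 13.88
position: [620.8, 8.2, 22.6]
ee_rot: [0.77, -0.638, -0.0, 0.001]
contact_force: [0.6, 0.1, -1.1]
gripper_width: 59.9
```

send_rows(translation=[[0,0,11],[0,0,9],[0,0,0],[0,0,0],[0,0,0]], dr=[[0,0,0],[0,0,0],[0,0,0],[0,0,0],[0,0,0]], grip=[60,60,50,35,20])

```text
clock: 14.5
position: [621.7, 8.5, 4.8]
ee_rot: [0.77, -0.638, 0.0, -0.001]
contact_force: [-0.4, -0.3, 3.4]
gripper_width: 35.3
```

send_rows(translation=[[0,0,0],[0,0,0],[0,0,0],[0,0,-5],[0,0,-15]], dr=[[0,0,0],[0,0,0],[0,0,0],[0,0,0],[0,0,0]], grip=[0,0,0,0,0])

```text
clock: 15.12
position: [620.2, 8.2, 23.1]
ee_rot: [0.77, -0.638, -0.001, 0.001]
contact_force: [-0.5, 0.3, -0.5]
gripper_width: 35.2
```

Run:
```python
from h import *
plan([528.9,-291,125],95.9,8)
```

```text
t 15.125 pos [620.2   8.2  23.1] yaw 100.7
tr [[34.6, 18.2, -12.7], [34.8, 17.8, -12.7], [35.0, 17.5, -12.7], [35.2, 17.1, -12.7], [35.4, 16.7, -12.7], [35.5, 16.3, -12.7], [35.7, 16.0, -12.7], [35.9, 15.6, -12.7]]
dr [0.02, -0.0, 0.6] total [ 0.17 -0.    4.8 ] F [-0.5  0.3 -0.5] w 35.2
```

send_rows(translation=[[0,0,-36],[0,0,-36],[16,8.5,-30],[36,18.3,0],[38,19,0]], dr=[[0,0,0],[0,0,0],[0,0,0.6],[0,0,0.7],[0,0,0.7]], grip=[0,0,0,0,0])

```text
clock: 15.75
position: [591.6, -88.7, 127.1]
ee_rot: [0.759, -0.651, 0.001, -0.001]
contact_force: [-0.2, -0.9, -1.8]
gripper_width: 35.2
```

send_rows(translation=[[38.5,18.6,0],[38.5,18.2,0],[38.5,17.8,0],[39,17.4,0],[36,16.2,0]], dr=[[0,0,0.7],[0,0,0.7],[0,0,0.7],[0,0,0.7],[0,0,0]], grip=[0,0,0,0,0])

```text
clock: 16.38
position: [528.0, -289.7, 126.6]
ee_rot: [0.743, -0.67, 0.0, -0.0]
contact_force: [0.9, 0.3, -1.8]
gripper_width: 35.2
```

send_rows(translation=[[0,0,0],[0,0,0],[0,0,0],[0,0,0],[0,0,0]], dr=[[0,0,0],[0,0,0],[0,0,0],[0,0,0],[0,0,0]], grip=[0,0,0,0,0])

```text
clock: 17.0
position: [528.8, -287.7, 125.8]
ee_rot: [0.743, -0.669, -0.0, 0.0]
contact_force: [-1.0, 1.2, -1.6]
gripper_width: 35.3
```

Run:
```python
from h import *
snap("wrist","wp3")
plan([528.9,-291,15],95.9,5)
```

```text
t 17.05 pos [ 528.8 -287.9  125.8] yaw 95.97
tr [[0.6, 0.0, 22.2], [0.6, 0.0, 22.2], [0.6, 0.0, 22.2], [0.6, 0.0, 22.2], [0.6, 0.0, 22.2]]
dr [0.0, 0.0, 0.01] total [0.   0.   0.07] F [ 0.2  0.6 -1.6] w 35.5
```

View pics/wp3.png

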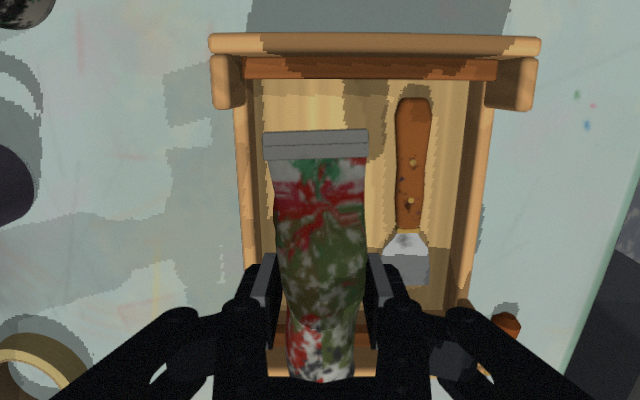

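The tube hangs straight over the far half of the caddy beside the scraper, with clearance on each side. I'll lower it.

send_rows(translation=[[1.5,0,25],[1.5,0,26],[0,0,23],[0,0,16],[0,0,10]], dr=[[0,0,0],[0,0,0],[0,0,0],[0,0,0],[0,0,0]], grip=[0,0,0,0,0])

```text
clock: 17.68
position: [528.9, -291.3, 25.1]
ee_rot: [0.743, -0.67, -0.0, 0.0]
contact_force: [-0.5, 0.1, -1.1]
gripper_width: 35.4
```

send_rows(translation=[[0,0,6],[0,0,4],[0,0,2],[0,0,0.5],[0,0,0]], dr=[[0,0,0],[0,0,0],[0,0,0],[0,0,0],[0,0,0]], grip=[0,0,0,0,0])

```text
clock: 18.3
position: [529.0, -291.4, 13.6]
ee_rot: [0.743, -0.67, 0.0, -0.0]
contact_force: [0.8, 0.5, -1.3]
gripper_width: 35.2
```

send_rows(translation=[[0,0,1],[0,0,0],[0,0,0],[0,0,0],[0,0,0]], dr=[[0,0,0],[0,0,0],[0,0,0],[0,0,0],[0,0,0]], grip=[0,0,42,51,51])

```text
clock: 18.92
position: [528.9, -291.3, 12.3]
ee_rot: [0.743, -0.67, -0.0, -0.0]
contact_force: [0.2, 0.1, -0.7]
gripper_width: 50.7
```

send_rows(translation=[[0,0,0],[0,0,-20],[0,0,-40],[0,0,-50],[0,0,-60]], dr=[[0,0,0],[0,0,0],[0,0,0],[0,0,0],[0,0,0]], grip=[51,51,51,51,51])

```text
clock: 19.55
position: [528.1, -291.0, 183.0]
ee_rot: [0.743, -0.67, -0.001, 0.0]
contact_force: [1.3, -0.1, 0.1]
gripper_width: 50.8
```

send_rows(translation=[[0,0,-45],[0,0,-25],[0,0,0],[0,0,0],[0,0,0]], dr=[[0,0,0],[0,0,0],[0,0,0],[0,0,0],[0,0,0]], grip=[51,51,51,51,51])

```text
clock: 20.18
position: [528.2, -291.1, 250.4]
ee_rot: [0.743, -0.67, -0.002, 0.001]
contact_force: [-0.4, -1.0, -0.6]
gripper_width: 51.0
```

Run:
```python
from h import *
snap("wrist","wp4")
print([(np.round(d["xyz"],0),round(d["confidence"],2)) for t in ["caddy","caddy_seat","tube","scraper"] for d in arm.place_of(t,"wrist")[:1]])
plan([500,180,260],95.9,10)
```

```text
[(array([ 503., -283.,   -3.]), 0.88), (array([ 500., -288.,   55.]), 0.88), (array([ 530., -283.,    4.]), 0.81), (array([ 467., -292.,    8.]), 0.57)]
t 20.425 pos [ 528.8 -291.3  251.7] yaw 95.92
tr [[-47.2, -2.0, -0.8], [-47.2, -2.0, -0.8], [-47.2, -2.0, -0.8], [-47.2, -2.0, -0.8], [-47.2, -2.0, -0.8], [-47.2, -2.0, -0.8], [-47.2, -2.0, -0.8], [-47.2, -2.0, -0.8], [-47.2, -2.0, -0.8], [-47.2, -2.0, -0.8]]
dr [0.01, 0.0, 0.0] total [0.06 0.02 0.02] F [-0.4 -0.   0.1] w 50.5
```

View pics/wp4.png

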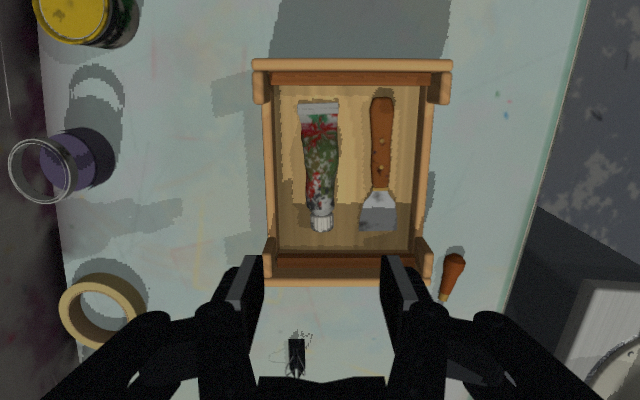

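Both items lie flat side by side, the tube at (319,165) and the scraper at (382,165). I'll refine the caddy pose from two views with a zoom.

Run:
```python
import cv2,numpy as np
im=np.load("pics/wp4.npy")
cv2.imwrite("pics/wp4z.png",cv2.resize(im[45:300,240:465],None,fx=3.2,fy=2.3,interpolation=cv2.INTER_CUBIC))
```

```text
(no output)
```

View pics/wp4z.png

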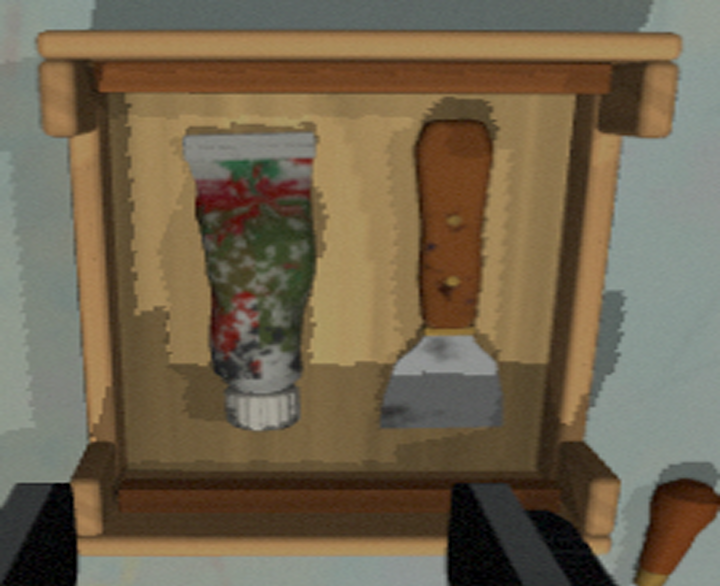

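Run:
```python
from h import *
a=cam("wc1b");b=cam("wp4")
A=np.array([[49,118],[737,55],[744,508],[147,556]])/[3.3,3.05]+[195,100]
B=np.array([[682,33],[611,554],[76,554],[38,33]])/[3.2,2.3]+[240,45]
L=np.array([[-85,-108],[-85,108],[85,108],[85,-108.]])
def fit(P):
    m=P.mean(0);U,S,Vt=np.linalg.svd(L.T@(P-m));Rm=(U@Vt).T
    print("centre",np.round(m,1),"yaw",np.round(np.degrees(np.arctan2(Rm[1,0],Rm[0,0])),2),"res",np.round(P-m-L@Rm.T,1).tolist())
T=np.array([tri([(a,p),(b,q)])[0] for p,q in zip(A,B)]);print(np.round(T,1));fit(T[:,:2])
for z in (78,):
  P=onz("",B,z,b)[:,:2];fit(P)
  P=onz("",A,z,a)[:,:2];fit(P)
```

```text
[[ 427.7 -399.1   74.5]
 [ 406.  -187.2   78.6]
 [ 573.1 -169.4   75.9]
 [ 596.1 -380.7   71.8]]
centre [ 500.7 -284.1] yaw 6.07 res [[0.1, 1.4], [1.2, -1.5], [-0.7, -1.7], [-0.6, 1.8]]
centre [ 500.2 -285. ] yaw 5.95 res [[1.5, 1.5], [1.1, -1.1], [-0.8, -2.2], [-1.8, 1.8]]
centre [ 499.9 -282.7] yaw 5.91 res [[1.2, 2.0], [2.3, -2.4], [-1.1, -3.3], [-2.4, 3.7]]
```

Run:
```python
from h import *
plan([498,225,290],92,10)
```

```text
t 20.425 pos [ 528.8 -291.3  251.7] yaw 95.92
tr [[-51.7, -2.3, -3.8], [-51.7, -1.9, -3.8], [-51.7, -1.6, -3.8], [-51.7, -1.2, -3.8], [-51.7, -0.8, -3.8], [-51.7, -0.5, -3.8], [-51.7, -0.1, -3.8], [-51.7, 0.2, -3.8], [-51.7, 0.6, -3.8], [-51.7, 0.9, -3.8]]
dr [0.01, 0.0, 0.39] total [0.06 0.02 3.92] F [-0.4 -0.   0.1] w 50.5
```

send_rows(translation=[[-51.7,-2.3,-3.8],[-51.7,-1.9,-3.8],[-51.7,-1.6,-3.8],[-51.7,-1.2,-3.8],[-51.7,-0.8,-3.8]], dr=[[0,0,0.39],[0,0,0.39],[0,0,0.39],[0,0,0.39],[0,0,0.39]], grip=[51,51,51,51,51])

```text
clock: 21.05
position: [513.2, -31.6, 271.6]
ee_rot: [0.731, -0.682, 0.0, -0.0]
contact_force: [0.6, 0.6, -0.5]
gripper_width: 51.3
```

send_rows(translation=[[-51.7,-0.5,-3.8],[-51.7,-0.1,-3.8],[-51.7,0.2,-3.8],[-51.7,0.6,-3.8],[-51.7,0.9,-3.8]], dr=[[0,0,0.39],[0,0,0.39],[0,0,0.39],[0,0,0.39],[0,0,0.39]], grip=[51,51,51,51,51])

```text
clock: 21.68
position: [497.6, 226.6, 290.6]
ee_rot: [0.719, -0.695, 0.0, -0.0]
contact_force: [0.3, 0.6, 0.1]
gripper_width: 50.9
```

send_rows(translation=[[0,0,0],[0,0,0],[0,0,0],[0,0,0],[0,0,0]], dr=[[0,0,0],[0,0,0],[0,0,0],[0,0,0],[0,0,0]], grip=[51,51,51,51,51])

```text
clock: 22.3
position: [498.1, 224.2, 290.5]
ee_rot: [0.719, -0.695, 0.0, -0.0]
contact_force: [0.1, -0.4, 0.0]
gripper_width: 51.1
```

Run:
```python
from h import *
snap("wrist","wr1")
print([(t,np.round(d["xyz"],0),round(d["confidence"],2)) for t in ["rack","tray","tray_bar"] for d in arm.place_of(t,"wrist")[:1]])
print(arm.read_state()["position"],yaw_now())
```

```text
[('rack', array([492., 275.,   2.]), 0.72), ('tray', array([497., 280.,  46.]), 0.63), ('tray_bar', array([496., 279., 131.]), 0.8)]
[498.01856975 224.69610044 290.37446432] 92.00357790879877
```

View pics/wr1.png

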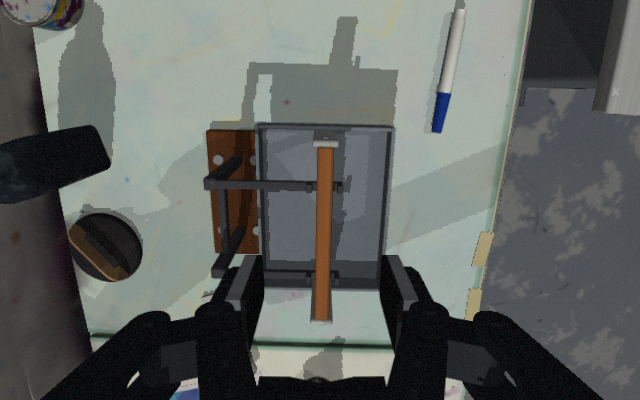

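The wrist view shows the bar from (325,143) to (321,318), with the uprights just beyond its ends and the prongs at v≈186 and v≈275.

Run:
```python
from h import *
im=np.load("pics/wr1.npy")
cv2.imwrite("pics/wr1z.png",cv2.resize(im[110:340,200:410],None,fx=3.4,fy=2.6,interpolation=cv2.INTER_CUBIC))
```

```text
(no output)
```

View pics/wr1z.png

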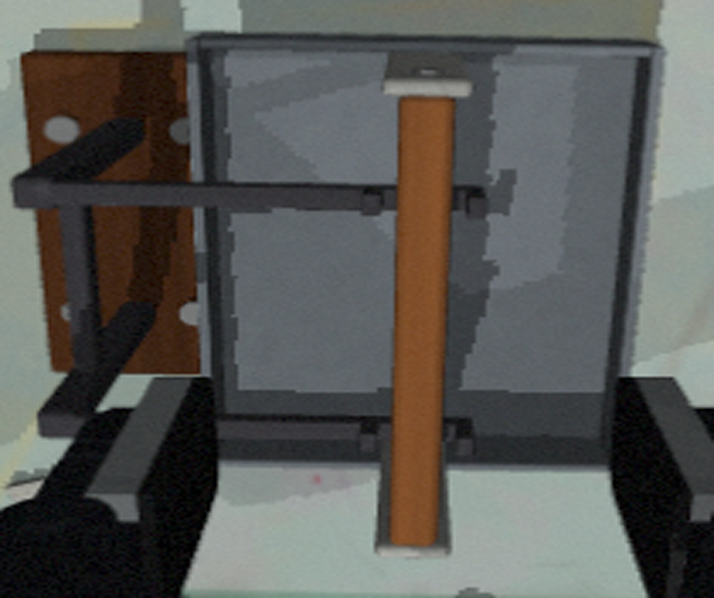

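Run:
```python
from h import *
c=cam("wr1")
f=lambda p:np.array(p)/[3.4,2.6]+[200,110]
P=onz("",f([[425.5,97],[414,546]]),139,c);d=P[1]-P[0]
print(np.round(P,1),"mid",np.round(P.mean(0),1),"len",np.linalg.norm(d),"yaw",np.degrees(np.arctan2(-d[0],d[1])))
# prongs/posts: tips and tray rim near corners at z=70
Q=onz("",f([[190,38],[660,47]]),70,c);print(np.round(Q,1),np.linalg.norm(Q[1]-Q[0]),np.degrees(np.arctan2(*(Q[0]-Q[1])[[1,0]])))
# prong centreline: near prong at z=125, post end (40,188), tip (480,200)
Q=onz("",f([[60,192],[365,198],[350,432],[225,426]]),125,c);print(np.round(Q,1))
```

```text
[[495.3 196.5 139. ]
 [492.3 363.7 139. ]] mid [493.8 280.1 139. ] len 167.2313934519064 yaw 1.0182146251149338
[[564.  187.3  70. ]
 [426.  185.9  70. ]] 138.08216620107234 0.5443291882817731
[[589.5 234.4 125. ]
 [509.6 233.9 125. ]
 [511.9 324.2 125. ]
 [547.4 323.  125. ]]
```

Run:
```python
from h import *
plan([494,279.5,175],91,5)
```

```text
t 22.5 pos [498.  224.7 290.4] yaw 92.0
tr [[-11.0, 0.4, 23.1], [-11.0, 0.5, 23.1], [-11.0, 0.5, 23.1], [-11.0, 0.5, 23.1], [-11.0, 0.6, 23.1]]
dr [-0.0, 0.0, 0.2] total [-0.  0.  1.] F [0.3 0.4 1.3] w 51.1
```

send_rows(translation=[[-11,0.4,23],[-11,0.5,23],[-11,0.5,23],[-11,0.5,23],[-11,0.6,23]], dr=[[0,0,0.2],[0,0,0.2],[0,0,0.2],[0,0,0.2],[0,0,0.2]], grip=[51,51,51,51,51])

```text
clock: 23.12
position: [493.9, 280.2, 174.6]
ee_rot: [0.713, -0.701, 0.0, -0.0]
contact_force: [-0.8, 1.1, 0.8]
gripper_width: 51.2
```

send_rows(translation=[[0,0,0],[0,0,0],[0,0,0],[0,0,0],[0,0,0]], dr=[[0,0,0],[0,0,0],[0,0,0],[0,0,0],[0,0,0]], grip=[51,51,51,51,51])

```text
clock: 23.75
position: [494.0, 279.7, 175.8]
ee_rot: [0.713, -0.701, 0.0, -0.0]
contact_force: [0.9, 0.3, -0.2]
gripper_width: 50.8
```

Run:
```python
from h import *
snap("wrist","wr2")
s=arm.read_state();print(s["position"],yaw_now(),s["clock"])
print(proj("wrist",[[495.3,196.5,139],[493.8,280,139]]))
```

```text
[493.99648998 279.73121624 175.64803876] 91.01227998621927 23.8
[[320.23092555  69.55261187]
 [320.45129031 233.84442537]]
```

View pics/wr2.png

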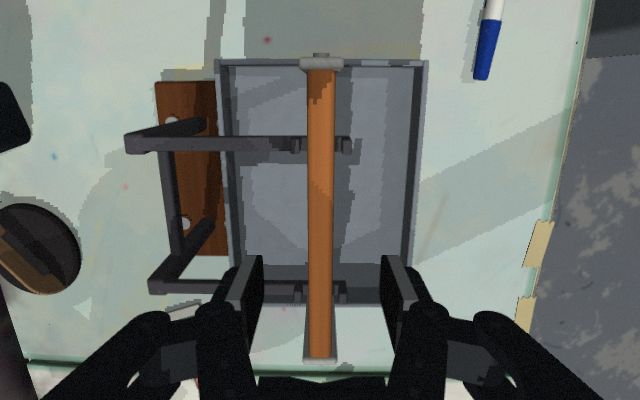

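Predicted (320,70) against seen (321,69), so the two views agree on the bar top at 139 mm and on the bar being centred between the jaws. I'll descend and grip.

send_rows(translation=[[0,0,16],[0,0,18],[0,0,15],[0,0,9],[0,0,4]], dr=[[0,0,0],[0,0,0],[0,0,0],[0,0,0],[0,0,0]], grip=[51,51,51,51,51])

```text
clock: 24.42
position: [493.8, 279.7, 112.5]
ee_rot: [0.713, -0.701, 0.0, 0.0]
contact_force: [-0.1, 1.0, 0.9]
gripper_width: 51.0
```

send_rows(translation=[[0,0,0],[0,0,0],[0,0,0],[0,0,0],[0,0,0]], dr=[[0,0,0],[0,0,0],[0,0,0],[0,0,0],[0,0,0]], grip=[40,25,15,5,0])

```text
clock: 25.05
position: [494.4, 280.1, 114.1]
ee_rot: [0.713, -0.701, 0.0, -0.001]
contact_force: [-0.2, 0.7, 3.8]
gripper_width: 12.8
```

send_rows(translation=[[0,0,0],[0,0,0],[0,0,0],[0,0,0],[0,0,0]], dr=[[0,0,0],[0,0,0],[0,0,0],[0,0,0],[0,0,0]], grip=[0,0,0,0,0])

```text
clock: 25.68
position: [494.4, 280.1, 114.1]
ee_rot: [0.713, -0.701, 0.0, -0.001]
contact_force: [0.2, -0.3, 5.0]
gripper_width: 12.7
```

send_rows(translation=[[0,0,-3],[0,0,-6],[0,0,-8],[0,0,-7],[0,0,-3]], dr=[[0,0,0],[0,0,0],[0,0,0],[0,0,0],[0,0,0]], grip=[0,0,0,0,0])

```text
clock: 26.3
position: [494.1, 280.0, 141.1]
ee_rot: [0.713, -0.701, -0.0, -0.001]
contact_force: [-0.0, -0.6, -3.8]
gripper_width: 12.9
```

Run:
```python
from h import *
snap("wrist","wr3")
snap("side","sr3",(200,200,160,110),4)
s=arm.read_state();print(s["position"],yaw_now(),s["clock"],s["contact_force"],s["wrist_torque"])
plan([494.4-130,280,140],91,6)
```

```text
[494.02605972 279.91852912 140.79223148] 91.01989316904273 26.4 [-0.1869924   0.25239464 -3.08072524] [ 0.02758143 -0.00686156  0.03074134]
t 26.4 pos [494.  279.9 140.8] yaw 91.02
tr [[-0.4, 21.6, 0.1], [-0.4, 21.6, 0.1], [-0.4, 21.6, 0.1], [-0.4, 21.6, 0.1], [-0.4, 21.6, 0.1], [-0.4, 21.6, 0.1]]
dr [-0.01, 0.01, 0.0] total [-0.03  0.04  0.02] F [-0.2  0.3 -3.1] w 13.1
```

View pics/wr3.png

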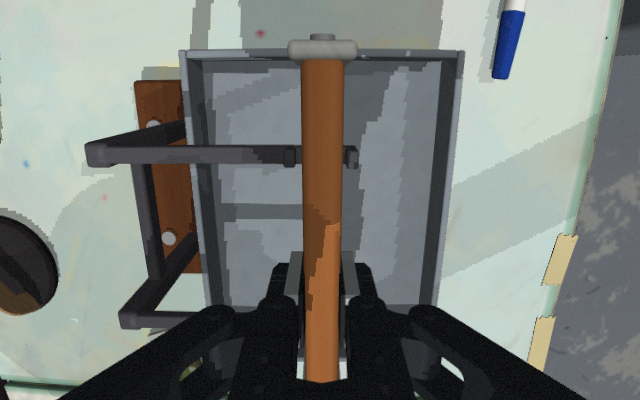

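View pics/sr3.png

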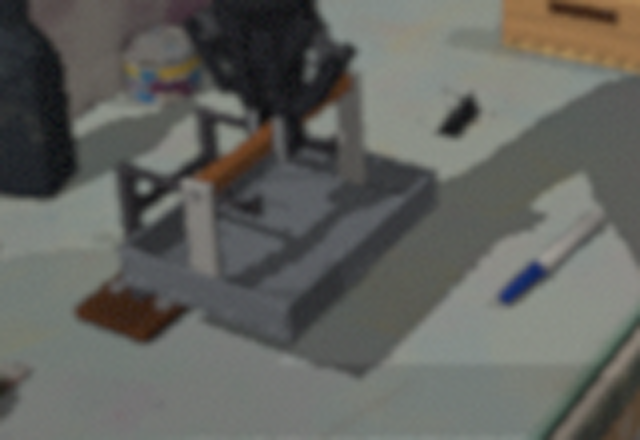

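The tray is lifted 27 mm, level, with the bar clear of the stops. I'll take it out along the rack's -x.

send_rows(translation=[[0,15,0],[0,25,0],[0,28,0],[0,28,0],[0,19,0]], dr=[[0,0,0],[0,0,0],[0,0,0],[0,0,0],[0,0,0]], grip=[0,0,0,0,0])

```text
clock: 27.02
position: [377.0, 277.1, 140.2]
ee_rot: [0.714, -0.701, -0.0, 0.0]
contact_force: [0.6, 0.7, -3.7]
gripper_width: 13.1
```

send_rows(translation=[[0,0,0],[0,0,0],[0,0,-20],[0,0,-30],[0,0,-20]], dr=[[0,0,0],[0,0,0],[0,0,0],[0,0,0],[0,0,0]], grip=[0,0,0,0,0])

```text
clock: 27.65
position: [380.0, 278.2, 211.6]
ee_rot: [0.713, -0.701, 0.0, -0.001]
contact_force: [0.3, 0.2, -1.7]
gripper_width: 12.9
```

Run:
```python
from h import *
snap("side","sr4",(180,140,240,180),3)
s=arm.read_state();print(s["position"],yaw_now(),s["clock"],s["contact_force"],s["wrist_torque"])
plan([500,-284.5,215],96.2,20)
```

```text
[381.11746592 279.17868015 214.10386998] 91.01575449156621 27.7 [ 1.3861889   0.87533872 -0.66651108] [ 0.23806716 -0.30248615 -0.00287761]
t 27.7 pos [381.1 279.2 214.1] yaw 91.02
tr [[28.3, -5.4, -0.1], [28.3, -5.3, -0.1], [28.3, -5.2, -0.1], [28.4, -5.1, -0.1], [28.4, -4.9, -0.1], [28.4, -4.8, -0.1], [28.4, -4.7, -0.1], [28.4, -4.5, -0.1], [28.5, -4.4, -0.1], [28.5, -4.3, -0.1], [28.5, -4.2, -0.1], [28.5, -4.0, -0.1], [28.5, -3.9, -0.1], [28.6, -3.8, -0.1], [28.6, -3.6, -0.1], [28.6, -3.5, -0.1], [28.6, -3.4, -0.1], [28.6, -3.3, -0.1], [28.6, -3.1, -0.1], [28.6, -3.0, -0.0]]
dr [-0.01, 0.01, -0.26] total [-0.3   0.23 -5.18] F [ 1.4  0.9 -0.7] w 12.9
```

View pics/sr4.png

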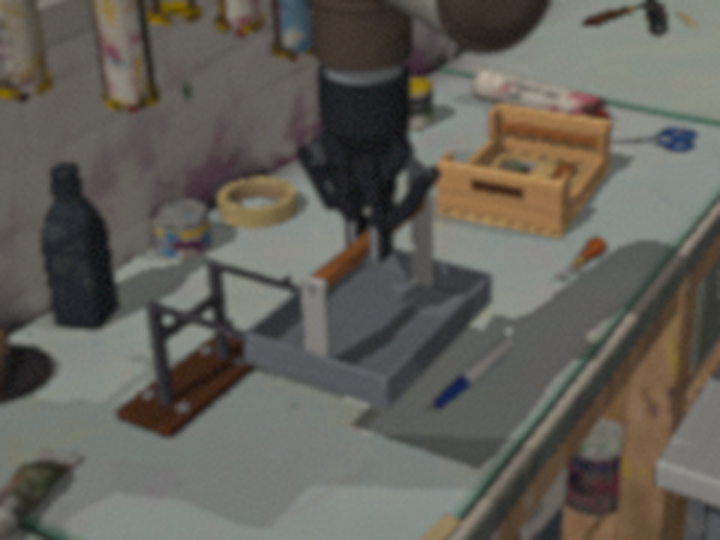

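The tray is clear of the tips and level. I'll carry it across to above the caddy.

send_rows(translation=[[20,-3.8,0],[34,-6.4,0],[40,-7.4,0],[40,-7.2,0],[40,-7,0]], dr=[[0,0,-0.33],[0,0,-0.33],[0,0,-0.33],[0,0,-0.33],[0,0,-0.33]], grip=[0,0,0,0,0])

```text
clock: 28.32
position: [416.6, 103.4, 209.8]
ee_rot: [0.723, -0.691, -0.0, 0.0]
contact_force: [0.3, -0.1, -3.2]
gripper_width: 12.8
```

send_rows(translation=[[42,-7,0],[42,-6.7,0],[42,-6.4,0],[42,-6.2,0],[42,-6,0]], dr=[[0,0,-0.33],[0,0,-0.33],[0,0,-0.33],[0,0,-0.33],[0,0,-0.33]], grip=[0,0,0,0,0])

```text
clock: 28.95
position: [461.0, -104.8, 209.7]
ee_rot: [0.733, -0.68, -0.0, 0.0]
contact_force: [0.9, 0.3, -2.9]
gripper_width: 13.1
```

send_rows(translation=[[42,-5.6,0],[42,-5.2,0],[40,-4.6,0],[36,-4,0],[26,-2.8,0]], dr=[[0,0,-0.33],[0,0,-0.33],[0,0,-0.33],[0,0,-0.33],[0,0,-0.33]], grip=[0,0,0,0,0])

```text
clock: 29.58
position: [498.7, -288.5, 208.9]
ee_rot: [0.742, -0.67, -0.001, 0.0]
contact_force: [0.2, 0.7, -3.0]
gripper_width: 13.1
```

send_rows(translation=[[0,0,0],[0,0,0],[0,0,0],[0,0,0],[0,0,0]], dr=[[0,0,0],[0,0,0],[0,0,0],[0,0,0],[0,0,0]], grip=[0,0,0,0,0])

```text
clock: 30.2
position: [498.7, -285.9, 210.5]
ee_rot: [0.743, -0.669, 0.0, -0.0]
contact_force: [-0.2, -0.7, -3.5]
gripper_width: 12.7
```

Run:
```python
from h import *
snap("wrist","wf1")
snap("side","sf1",(270,120,160,130),4)
s=arm.read_state();print(s["position"],yaw_now(),s["clock"],s["contact_force"],s["wrist_torque"])
plan([500.5,-284.5,160],96.0,5)
```

```text
[ 498.66693387 -286.09573407  210.49452839] 96.00060511459753 30.3 [ 0.50389948  0.38546264 -2.14909075] [-0.03038736  0.01002119  0.01140778]
t 30.3 pos [ 498.7 -286.1  210.5] yaw 96.0
tr [[-0.3, -0.4, 10.1], [-0.3, -0.4, 10.1], [-0.3, -0.4, 10.1], [-0.3, -0.4, 10.1], [-0.3, -0.4, 10.1]]
dr [-0.0, -0.0, 0.0] total [-0.02 -0.    0.  ] F [ 0.5  0.4 -2.1] w 13.2
```

View pics/wf1.png

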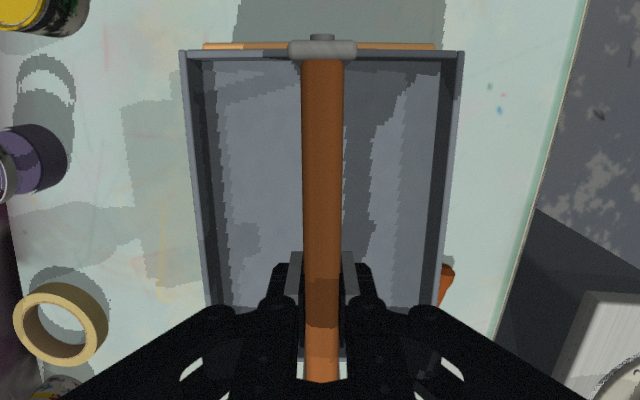

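View pics/sf1.png

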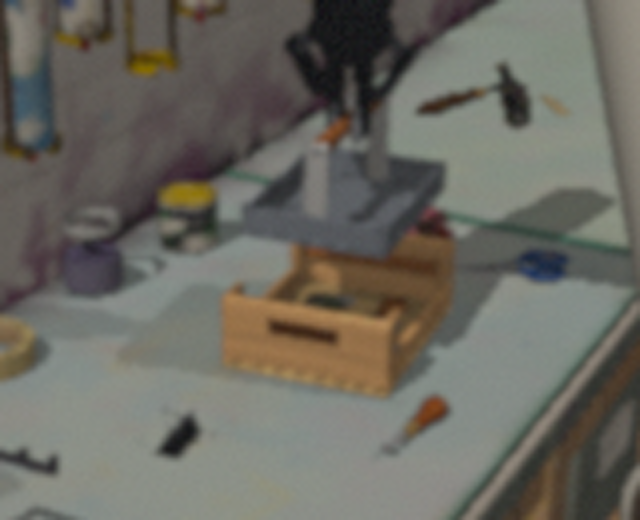

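Run:
```python
from h import *
im=np.load("pics/wf1.npy")
cv2.imwrite("pics/wf1z.png",cv2.resize(im[30:80,170:470],None,fx=2.6,fy=6,interpolation=cv2.INTER_CUBIC))
```

```text
(no output)
```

View pics/wf1z.png

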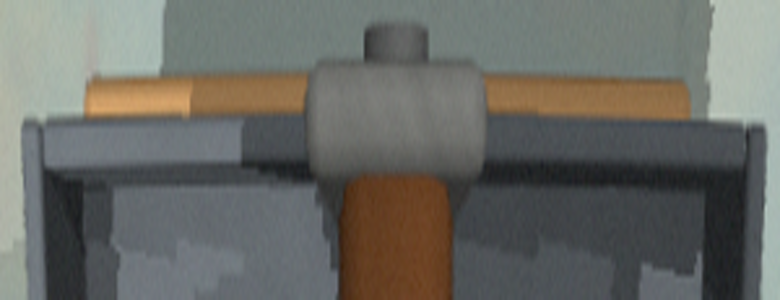

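Run:
```python
from h import *
c=cam("wf1")
f=lambda p:np.array(p)/[2.6,6]+[170,30]
P=onz("",f([[689,80],[86,77]]),78,c);print(np.round(P,1),np.linalg.norm(P[0]-P[1]),"mid",P.mean(0),"ang",np.degrees(np.arctan2(*(P[1]-P[0])[[1,0]])))
y=np.radians(6);ex=np.array([np.cos(y),np.sin(y)]);ey=np.array([-np.sin(y),np.cos(y)])
print("caddy centre est",P.mean(0)[:2]+108*ey)
s=arm.read_state()
T=onz("",f([[766,125],[23,122]]),s["position"][2]-74+30,c);print(np.round(T,1),np.linalg.norm(T[0]-T[1]),"mid",T.mean(0),"ang",np.degrees(np.arctan2(*(T[1]-T[0])[[1,0]])))
print("tray centre est",T.mean(0)[:2]+94*ey, s["position"][:2])
```

```text
[[ 428.5 -399.8   78. ]
 [ 593.6 -382.9   78. ]] 165.95572672075443 mid [ 511.02136638 -391.35708168   78.        ] ang 5.862494282209558
caddy centre est [ 499.73229235 -283.94871698]
[[ 438.3 -385.7  166.5]
 [ 577.2 -371.4  166.5]] 139.58455573396373 mid [ 507.76381212 -378.54596454  166.49452839] ang 5.908484823406887
tray centre est [ 497.93813658 -285.06090637] [ 498.66693387 -286.09573407]
```

The caddy and tray centres in this one view differ by about (1.8, 1.1) mm and the yaws agree within 0.1°. I'll correct that and lower.

send_rows(translation=[[-0.6,-1,8],[-0.6,-0.9,14],[0,0,14],[0,0,8],[0,0,4]], dr=[[0,0,0],[0,0,0],[0,0,0],[0,0,0],[0,0,0]], grip=[0,0,0,0,0])

```text
clock: 30.92
position: [500.1, -285.0, 161.4]
ee_rot: [0.743, -0.669, -0.001, 0.0]
contact_force: [-0.2, 0.4, -2.1]
gripper_width: 13.1
```

send_rows(translation=[[0,0,0],[0,0,0],[0,0,0],[0,0,0],[0,0,0]], dr=[[0,0,0],[0,0,0],[0,0,0],[0,0,0],[0,0,0]], grip=[0,0,0,0,0])

```text
clock: 31.55
position: [500.4, -285.0, 162.5]
ee_rot: [0.743, -0.669, 0.0, -0.0]
contact_force: [0.2, -0.4, -3.6]
gripper_width: 12.6
```

Run:
```python
from h import *
snap("wrist","wf2")
snap("side","sf2",(280,140,150,110),5)
im=np.load("pics/wf2.npy")
cv2.imwrite("pics/wf2z.png",cv2.resize(im[20:80,170:470],None,fx=2.6,fy=6,interpolation=cv2.INTER_CUBIC))
s=arm.read_state();print(s["position"],yaw_now(),s["clock"],s["contact_force"])
```

```text
[ 500.35708828 -284.99084399  162.36757836] 95.97322725200989 31.65 [-0.49392014  0.36588567 -2.94638134]
```

View pics/wf2.png

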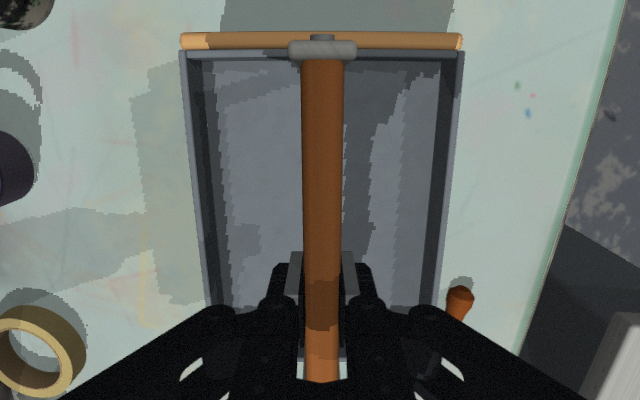

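View pics/wf2z.png

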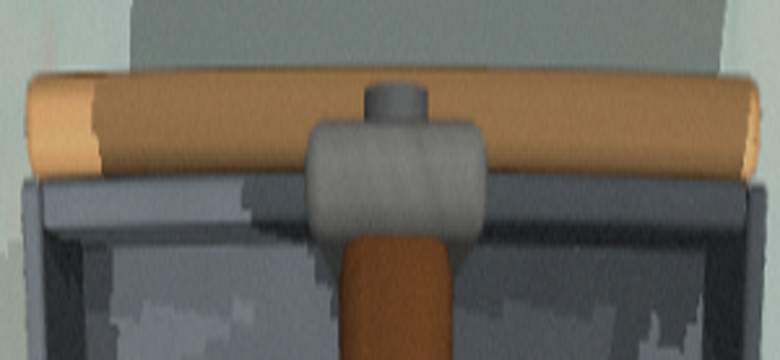

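View pics/sf2.png

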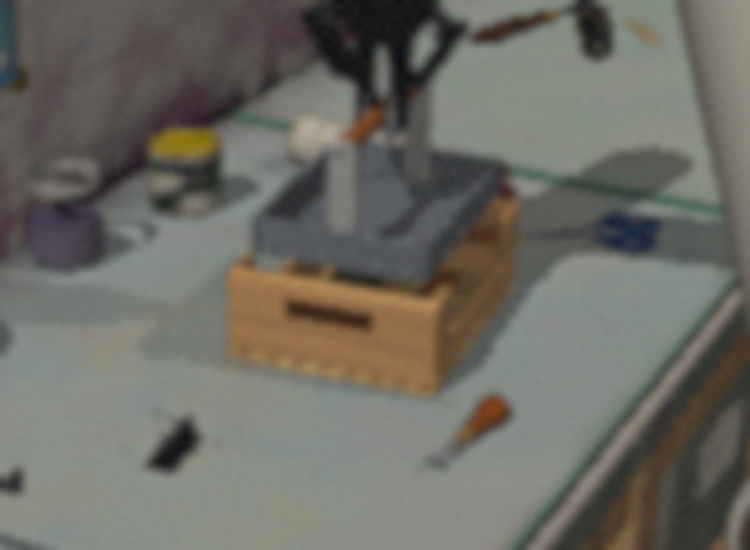

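Run:
```python
from h import *
c=cam("wf2")
f=lambda p:np.array(p)/[2.6,6]+[170,20]
y=np.radians(6);ey=np.array([-np.sin(y),np.cos(y)])
P=onz("",f([[760,76],[26,74]]),78,c);print(np.linalg.norm(P[0]-P[1]),"ang",np.degrees(np.arctan2(*(P[1]-P[0])[[1,0]])),"caddy",P.mean(0)[:2]+108*ey)
s=arm.read_state()
T=onz("",f([[766,185],[23,182]]),s["position"][2]-44,c);print(np.linalg.norm(T[0]-T[1]),"ang",np.degrees(np.arctan2(*(T[1]-T[0])[[1,0]])),"tray",T.mean(0)[:2]+94*ey, s["position"][:2])
```

```text
165.94070883471574 ang 5.8931557789293585 caddy [ 499.87077729 -283.96435644]
139.61311987548802 ang 5.867648930846079 tray [ 499.57247042 -284.12389711] [ 500.35708828 -284.99084399]
```

Caddy (499.9,−284.0) and tray (499.6,−284.1) agree within 0.5 mm. I'll lower slowly.

send_rows(translation=[[0,0,4],[0,0,5],[0,0,5],[0,0,4],[0,0,4]], dr=[[0,0,0],[0,0,0],[0,0,0],[0,0,0],[0,0,0]], grip=[0,0,0,0,0])

```text
clock: 32.28
position: [500.3, -285.0, 139.9]
ee_rot: [0.743, -0.669, -0.0, 0.0]
contact_force: [0.3, 0.7, -2.9]
gripper_width: 13.0
```

send_rows(translation=[[0,0,2],[0,0,2],[0,0,1.5],[0,0,1.5],[0,0,1]], dr=[[0,0,0],[0,0,0],[0,0,0],[0,0,0],[0,0,0]], grip=[0,0,0,0,0])

```text
clock: 32.9
position: [500.4, -285.0, 132.3]
ee_rot: [0.743, -0.669, 0.0, -0.0]
contact_force: [0.1, 0.3, -3.1]
gripper_width: 12.8
```

send_rows(translation=[[0,0,0.6],[0,0,0.6],[0,0,0.5],[0,0,0.4],[0,0,0]], dr=[[0,0,0],[0,0,0],[0,0,0],[0,0,0],[0,0,0]], grip=[0,0,0,0,0])

```text
clock: 33.52
position: [500.4, -285.0, 130.3]
ee_rot: [0.743, -0.669, 0.0, -0.0]
contact_force: [0.2, 0.2, -2.9]
gripper_width: 12.8
```

Run:
```python
from h import *
s=arm.read_state();print(s["position"],s["contact_force"])
```

```text
[ 500.41845311 -284.99575927  130.2599322 ] [ 0.21726531  0.23015472 -2.86766374]
```

Not in contact yet, so I'll keep going in small steps.

send_rows(translation=[[0,0,0.5],[0,0,0.4],[0,0,0.3],[0,0,0],[0,0,0]], dr=[[0,0,0],[0,0,0],[0,0,0],[0,0,0],[0,0,0]], grip=[0,0,0,0,0])

```text
clock: 34.15
position: [500.6, -285.0, 130.1]
ee_rot: [0.743, -0.669, 0.001, -0.0]
contact_force: [-2.3, 2.1, 4.9]
gripper_width: 13.1
```

The force changed from −2.9 to +4.9 N at the expected height (130 mm), so the tray has seated. I'll release.

send_rows(translation=[[0,0,0.3],[0,0,0],[0,0,0],[0,0,0],[0,0,0]], dr=[[0,0,0],[0,0,0],[0,0,0],[0,0,0],[0,0,0]], grip=[0,0,13,20,30])

```text
clock: 34.78
position: [500.5, -285.2, 128.6]
ee_rot: [0.743, -0.669, 0.0, -0.0]
contact_force: [0.7, -0.4, -0.1]
gripper_width: 29.7
```

send_rows(translation=[[0,0,0],[0,0,0],[0,0,-15],[0,0,-30],[0,0,-40]], dr=[[0,0,0],[0,0,0],[0,0,0],[0,0,0],[0,0,0]], grip=[45,50,50,50,50])

```text
clock: 35.4
position: [500.0, -285.0, 214.9]
ee_rot: [0.743, -0.669, -0.0, 0.0]
contact_force: [0.3, -1.5, -0.9]
gripper_width: 49.9
```

send_rows(translation=[[0,0,-40],[0,0,-30],[0,0,0],[0,0,0],[0,0,0]], dr=[[0,0,0],[0,0,0],[0,0,0],[0,0,0],[0,0,0]], grip=[50,50,50,50,50])

```text
clock: 36.02
position: [499.8, -284.8, 282.6]
ee_rot: [0.743, -0.669, -0.001, 0.0]
contact_force: [-0.7, 0.4, 0.1]
gripper_width: 50.1
```

Run:
```python
from h import *
snap("wrist","we1")
snap("side","se1",(280,140,150,110),5)
snap("scene","sce1",(280,170,180,130),4)
print([(t,n,np.round(d["xyz"],0),round(d["confidence"],2)) for n in ["wrist","side"] for t in ["tray","tray_bar"] for d in arm.place_of(t,n)[:1]])
s=arm.read_state();print(s["position"],s["clock"],s["contact_force"])
```

```text
[('tray', 'wrist', array([ 501., -286.,   60.]), 0.7), ('tray_bar', 'wrist', array([ 500., -286.,  153.]), 0.68), ('tray', 'side', array([ 498., -290.,   58.]), 0.72), ('tray_bar', 'side', array([ 505., -287.,  150.]), 0.71)]
[ 500.31108312 -285.00215262  283.40541349] 36.375 [-0.36845721 -0.46328513  0.53333112]
```

View pics/we1.png

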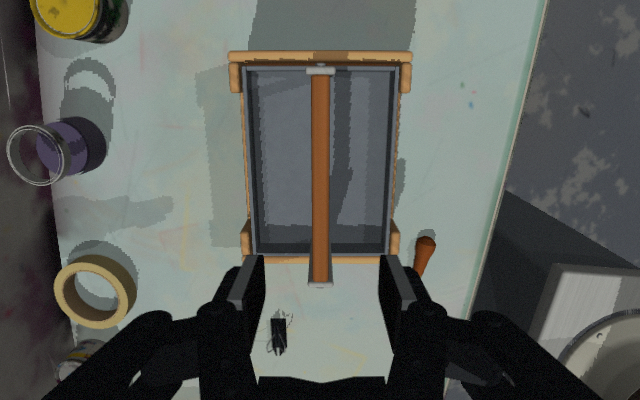

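View pics/se1.png

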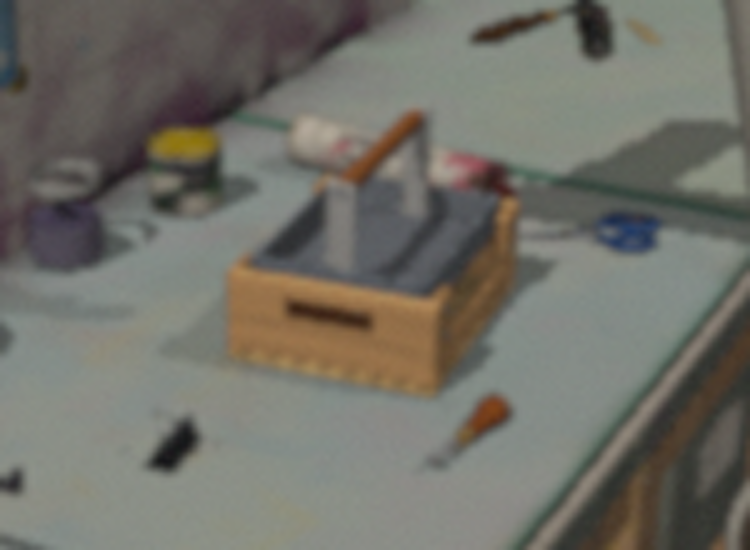

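View pics/sce1.png

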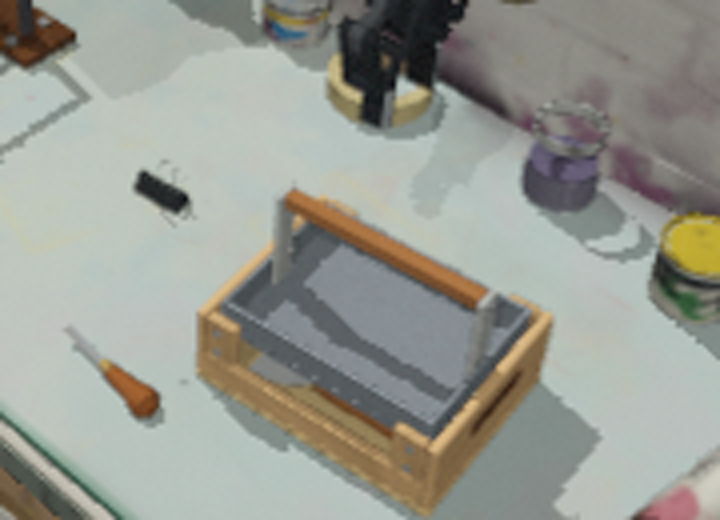

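All views show the tray inside the corners and level. As a last check, I'll compare model corners (rim at 86 mm, bar ends at 155 mm) with the pictures.

Run:
```python
from h import *
y=np.radians(6);M=np.array([[np.cos(y),-np.sin(y)],[np.sin(y),np.cos(y)]])
def W(x,yy,z): return [*(np.array([500.2,-284.3])+M@[x,yy]),z]
rim=[W(a*71,b*94,86) for a,b in((-1,-1),(-1,1),(1,1),(1,-1))];bar=[W(0,b*84,155) for b in(-1,1)]
for n,crop,s in [("we1",(220,40,200,250),3),("sce1",(320,205,110,100),7)]:
    c=cam(n);im=np.load(f"pics/{n}.npy");u,v,w,h=crop
    im=cv2.resize(im[v:v+h,u:u+w],None,fx=s,fy=s*(0.78 if n=="we1" else .8));fy=s*(0.78 if n=="we1" else .8)
    q=lambda P:((proj("",P,c)+.5-[u,v])*[s,fy]-.5).astype(int)
    cv2.polylines(im,[q(rim)],True,(0,0,255),1);cv2.polylines(im,[q(bar)],False,(0,255,255),1)
    cv2.imwrite(f"pics/ov_{n}.png",im)
```

```text
(no output)
```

View pics/ov_we1.png

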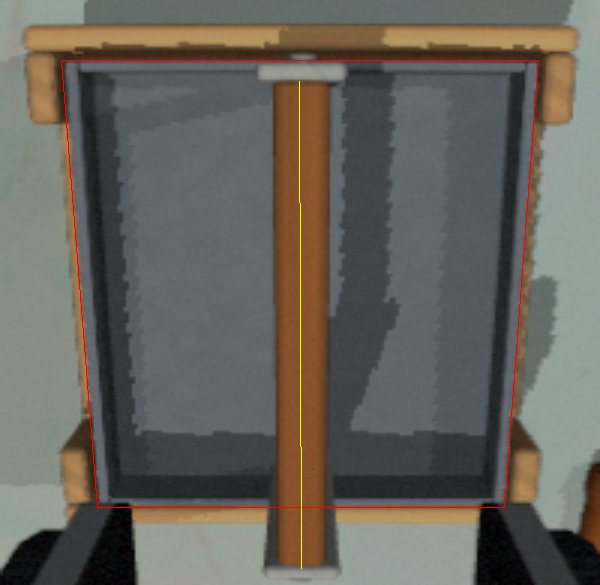

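View pics/ov_sce1.png

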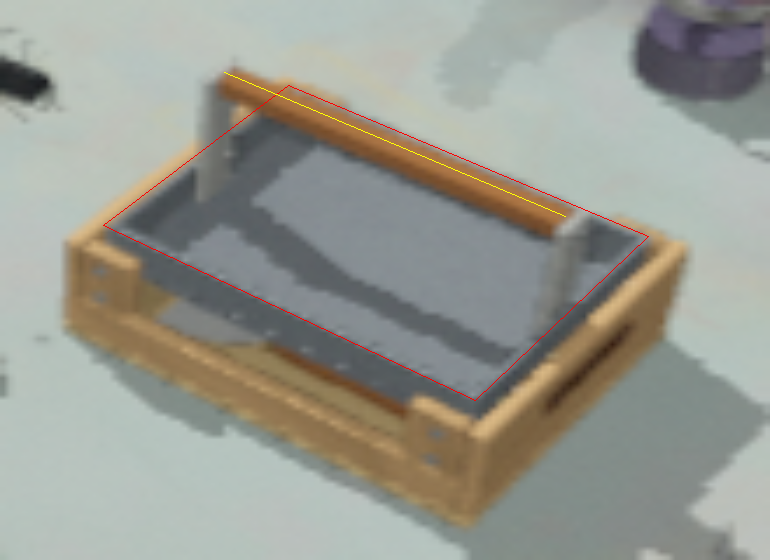

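The overlay matches the tray within about a pixel in the wrist view. In the scene view it is off uniformly by one or two pixels, which fits the camera's calibration error, and nothing looks tilted. I'll hand in.

```bash
python3 -c "
from bench import arm
print(arm.read_state()['clock'],arm.job_done())"
```

```text
the job is handed in; nothing more can be done
36.375 None
```

The caddy is packed and handed in at 36.4 s. The scraper and the rightmost tube lie side by side on its floor, same way up as before. The grey tray came off the prongs and sits on the ledges over them.

**Last checks**
- **Tray centring:** the tray and caddy centres agreed within about 0.5 mm just before lowering. Their yaws agreed within 0.1°.
- **Seating:** the tray touched down gently, with about 8 N of contact at the expected height. The final wrist picture matches a level, fully seated tray within about a pixel.
- **Tube and scraper:** both were seen flat on the floor before the tray went in.
- **Bystanders:** the clip and gouge looked undisturbed in the last pictures. I did not re-measure the pen or cartridge, but nothing touched them.

**Disagreements:** the scene-camera overlay was off uniformly by one or two pixels. The detectors' tray positions were off by up to about 6 mm sideways and 4 mm in height. I put both down to calibration and detector error. No check failed.

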